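Break down the inspection set-up at the stereo microscope

TASK

The bushing has been measured and the microscope swung aside: take the set-up apart one piece at a time from the top down and put every piece away. Lay the brass bushing in the groove of the pale wooden rest, then set the V-block, groove up, in the middle of the small green-lined tray, the drilled steel block in the middle of the larger red-lined tray, and last the black granite riser squarely in the middle of the blue mat. Set each piece down gently instead of dropping it, and leave the eyepiece and the amber bottle standing where they are.

Things in the scene. Friction and masses are not known exactly. Their poses are not given: they have to be found in the camera images.
- bushing: plain brass bushing, a tube 28 mm in diameter and 40 mm long, 0.16 kg, lying level in the groove of the V-block at the top of the set-up, its axis along the groove. Origin at its centre, on its axis; own x runs along the axis (y and z turn as it rolls). Lying in the groove of the V-block, or of the rest, its axis is 7.8 mm above the top face of that block.
- vblock: steel V-block 50 (x) by 40 (y) by 32 (z) mm, 0.4 kg, with an open 90 degree groove along its x in the top, 24 mm wide and 12 mm deep, leaving flat lands 8 mm wide at either side; it stands on the drilled block. Origin at the centre of its underside, z up. The bushing's axis is 39.8 mm above this origin while it lies in the groove.
- block: bright steel set-up block drilled with dark holes, 75 (x) by 50 (y) by 25 (z) mm, 0.62 kg, lying flat on the granite riser. Origin at the centre of its underside, z up.
- riser: polished black granite block 110 (x) by 60 (y) by 30 (z) mm, 0.57 kg, at the bottom of the set-up, on the bench. Origin at the centre of its underside, z up. The pieces above stand near its middle, within about 12 mm, their long sides along its long side to within about 8 degrees.
- rest: pale wooden rest, fixed, 64 (x) by 54 (y) by 24 (z) mm with one open 90 degree groove along its x, 24 mm wide and 12 mm deep. Origin at the centre of its underside, z up. With the bushing settled in the groove its axis is 31.8 mm above this origin.
- green_tray: small wooden tray with a green lining, fixed, outside 78 (x) by 68 (y) mm, inside 68 by 58 mm, walls 5 mm thick, 14 mm high; lining 6 mm above the bench, so the walls stand 8 mm above it. Origin at the centre of its underside, z up.
- red_tray: larger wooden tray with a red lining, fixed, outside 103 (x) by 78 (y) mm, inside 93 by 68 mm, walls 5 mm thick, 14 mm high; lining 6 mm above the bench. Origin at the centre of its underside, z up.
- mat: flat blue mat, fixed, 150 (x) by 95 (y) by 4 (z) mm. Origin at the centre of its underside, z up.
- eyepiece: microscope eyepiece standing on the bench, grey and steel with a black eyecup, 44 mm across, 60 mm tall; a bystander. Origin at the centre of its underside.
- bottle: small amber bottle with a black cap, 36 mm across, 75 mm tall, standing on the bench; a bystander. Origin at the centre of its underside.

How it is judged:
By the outcome, as a careful person would: the job done as asked, in the order asked, and still so for the second after the job is handed in, with the robot touching nothing.
It also fails if it takes over 115 s, if anything falls off the work surface, if the arm or the gripper's body presses on something with over 40 N, if the wrist force passes 120 N, or if a joint passes its speed limit or range.

ROBOT

A 7-joint arm with a two-finger parallel gripper is mounted at the origin on the work surface. World frame = base frame: x ahead of the robot, y to its left, z up, the work surface at z = 0. Lengths are in m, angles in rad, forces in N, time in s.
With the tool pointing down it reaches from about 0.425 to 0.925 m from the base axis. Payload 6.8 kg.
Tool frame: the origin (TCP) lies on the mounting face of the last link; the fingertips stand 173 mm ahead of it and the grasp point (between the pads) lies 155 mm ahead of it (bot.grip_depth is the z of the grasp point in the tool frame, in m); z points along the fingers, y is the direction in which the jaws open and shut (so a half turn about z gives the same grasp; the last joint's range is limited). The gripper opens to 85 mm and grips with 20 to 120 N. Pads are 22 mm wide; open, the fingers measure 114 mm over their backs; the gripper's body (76 mm by 85 mm) begins 54 mm behind the grasp point. The pads swing forward as they close: fully open they stand 13 mm farther back than shut.
Start: joints at [1.117, 0.477, 0.022, 1.555, -0.011, 1.109, -0.083], TCP at [0.229, -0.635, 0.405] pointing down, gripper open.
Joint ranges: [-2.96, 2.96], [-0.34, 2.1], [-1.41, 1.46], [0.24, 2.44], [-1.37, 4.51], [0.17, 1.92], [-2.96, 2.96]. Speed limits (rad/s): [2.39, 2.39, 3.14, 3.14, 3.14, 3.14, 3.14].

INTERFACE

Orientations are given as a rotation vector (axis times angle).
In Python, from bench import readout, cams, hand_in, finder, bot gives the robot as it stands.
- The arm moves only by the shell command python3 -m creep 'ROWS' [FORCE]. ROWS is JSON, a list of rows, each a list of 5 numbers: the shift along the tool's x, y, z in cm, then the turn about the tool's z in degrees, then the opening, from 0 (shut) to 1 (fully open). A call has 1 to 10 rows; each row shifts and turns the commanded pose from where the row before left it, along the tool's axes as they then stand; what a row does not reach is not made up. A row lasts 1/10 s, in which the tool goes at most 50 mm and 8.59 degrees, less where a joint would pass 70% of its speed; a pose out of reach is approached as far as the arm can. A call with a gripper value outside its range is refused whole. The fingers move at their own pace and stop on an object; FORCE is the grip in N (left out, the last holds). Time passes only in rows, so rows that do not move let the fingers close. It gives the time, the measured TCP pose, the force and the opening at its end, in the units of the state.
- readout.observe(): the state, without advancing time (a new reading comes with each control period).
- cams.get_image(name): name is "scene" or "top" or "wrist"; returns the picture (480x640x3 uint8, red, green, blue); there is no depth.
- cams.camera_params(name): a dict with "fx", "fy", "cx", "cy" (pixels), "R" (3x3) and "t" (3): a world point X has camera coordinates R X + t. Camera axes: x right, y down, z forward; pixel columns grow to the right and rows downward; lengths in m; the calibration is good to about 2 mm. A picture is of the moment at which its call begins: read the wrist's pose just before it. camera_params takes no time and is no camera call; for the wrist camera it gives the pose at the moment of the call.
- hand_in(): hands the job in, once; it reports no verdict.
Trained networks look in the newest picture that a camera, given by its name, has taken for a name from the list of things; names that differ only in an ending like _2 or _b are one class to them, and where a whole thing is asked for, a point or a joint stands for the part that bears it (a point fixed in the world has none). Each returns a list of dicts, best first, with "confidence" (0 to 1); they miss things now and then, are a little off and sometimes report something else, mostly with a low value. They report only what shows in the picture. A call takes as long as a camera call.
- finder.masks_of(thing, camera): "region" (480x640 bool, what is visible of it) and "box" ([left, top, right, bottom] in pixels, round what is visible of it).
- finder.place_of(thing, camera): "at" ([column, row] in pixels: a listed point, or the origin of a listed thing).
The state is a dict: "clock": time; "joint_positions": joint angles; "qd": joint speeds; "effort": joint torques, N m; "ee_pos": TCP position; "tcp_rot": TCP orientation; "contact_force": force on the tool from outside, world axes, zero at the start; "wrist_torque": the same for the moment, N m; "opening": finger opening in m.
Only numpy, scipy, OpenCV 4.12 (cv2) and the standard library are available. Lean on these libraries where they do the work, as an engineer would, in place of code of your own. Each camera call takes 0.05 s, during which the arm holds its last target.

## Working session

There is one attempt and no reset: what is moved stays moved. The work goes in short steps, Python scripts to look and compute and a shell command to move; the robot and the scene stay as the last step left them, time stands still between calls to the robot, and variables do not carry over. Pictures are saved under pics/ and viewed, and the job is handed in when it is done.

```bash
ls; mkdir -p pics
python3 - <<'E'
from bench import readout, cams, finder, bot
import cv2
print(readout.observe()); print(bot.grip_depth)
for n in ["scene","top","wrist"]:
    im=cams.get_image(n); cv2.imwrite(f"pics/{n}0.png",im[:,:,::-1])
    print(n,cams.camera_params(n))
E
```

```text
pics
{'clock': 0.0, 'joint_positions': array([ 1.11686862,  0.47779132,  0.02235649,  1.55643731, -0.01150682,
        1.10928595, -0.08311174]), 'qd': array([-6.81743098e-04, -1.41029642e-03, -7.46568441e-05,  4.60677210e-04,
        1.84985045e-03,  7.19376695e-04, -1.17417211e-05]), 'effort': array([-4.41668290e-04, -5.96456659e+01,  1.60784461e+00, -2.81203544e+01,
        1.24589272e-02,  9.37049626e-03,  2.38308394e-05]), 'ee_pos': array([ 0.22871797, -0.63478255,  0.40373761]), 'tcp_rot': array([-3.09303329e+00, -5.40210521e-01,  6.91034840e-04]), 'contact_force': array([-0.47249139,  0.02345576, -0.43890687]), 'wrist_torque': array([ 0.04166731, -0.01217708,  0.01628421]), 'opening': 0.08553639568254313}
0.1547
scene {'fx': 524.2029315549327, 'fy': 524.2029315549327, 'cx': 312.4830228510136, 'cy': 238.37900489206183, 'R': array([[-0.84415537,  0.53591757, -0.01393111],
       [ 0.40559054,  0.62144522, -0.67030004],
       [-0.35056814, -0.57148771, -0.74195942]]), 't': array([ 0.48897824, -0.19623925,  1.3750293 ])}
top {'fx': 457.8306065899993, 'fy': 457.8306065899993, 'cx': 316.1796714427682, 'cy': 239.47309266533634, 'R': array([[-0.06312082, -0.99797778,  0.00749027],
       [-0.97573655,  0.06013398, -0.2105281 ],
       [ 0.20965195, -0.02059723, -0.97755911]]), 't': array([0.03423417, 0.59105466, 0.93485652])}
wrist {'fx': 408.08872887956716, 'fy': 408.08872887956716, 'cx': 318.0481903148319, 'cy': 243.43442942656114, 'R': array([[ 0.33911969, -0.94074234, -0.00129663],
       [-0.90502972, -0.32662152,  0.27246942],
       [-0.25674703, -0.09122626, -0.96216357]]), 't': array([-0.67329802, -0.03505235,  0.37726926])}
```

View pics/scene0.png

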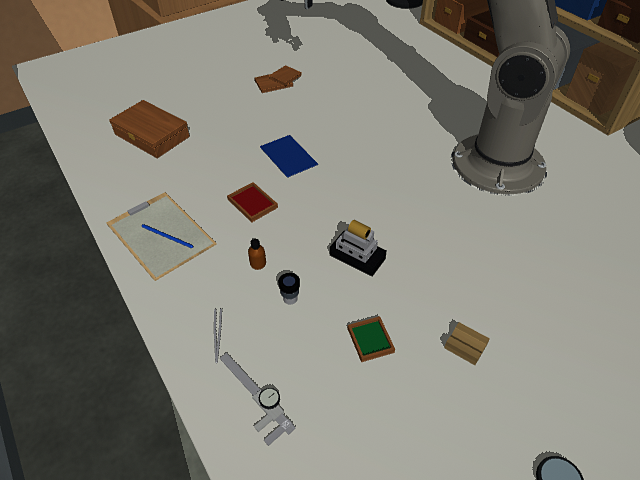

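View pics/top0.png

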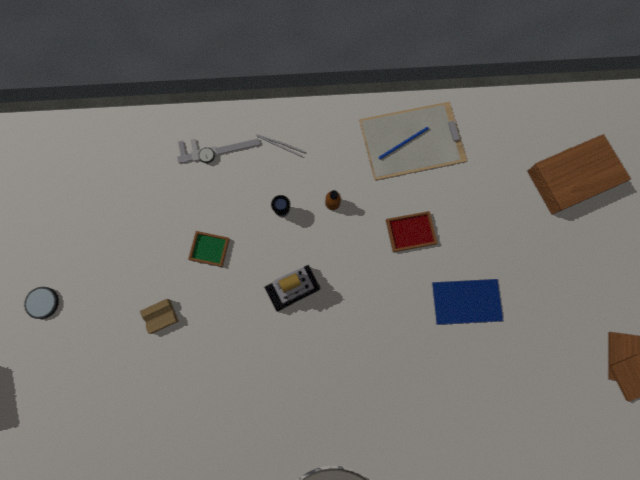

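View pics/wrist0.png

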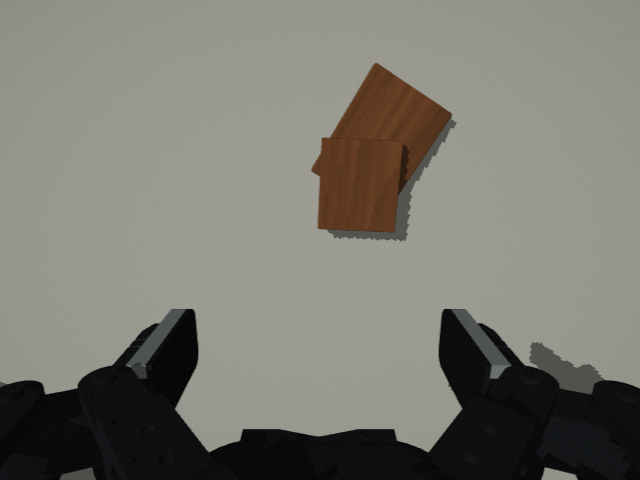

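The scene view shows the stack at about (358,247), the rest at (466,342), the green tray at (371,338), the red tray at (252,201) and the mat at (289,155). The eyepiece (289,285) and bottle (257,254) stand near the stack. The top view shows the same layout. Next I'll fit poses from the masks.

```bash
cat > h.py <<'E'
import numpy as np, cv2
from scipy.optimize import minimize
from scipy.spatial.transform import Rotation as Rn
from bench import readout, cams, finder, bot
def proj(P,c):
    q=np.asarray(P)@np.array(c["R"]).T+np.array(c["t"])
    return np.c_[c["fx"]*q[:,0]/q[:,2]+c["cx"], c["fy"]*q[:,1]/q[:,2]+c["cy"]]
def ray(px,c,z):
    R=np.array(c["R"]);t=np.array(c["t"]);o=-R.T@t
    d=R.T@np.array([(px[0]-c["cx"])/c["fx"],(px[1]-c["cy"])/c["fy"],1]); return o+d*(z-o[2])/d[2]
def box(p,s,z0=0):
    x,y,a=p;c,n=np.cos(a),np.sin(a)
    return np.array([[x+c*u-n*v,y+n*u+c*v,z] for u in(-s[0]/2,s[0]/2) for v in(-s[1]/2,s[1]/2) for z in(z0,z0+s[2])])
def cyl(p,r,h,z0=0):
    a=np.linspace(0,2*np.pi,24);return np.array([[p[0]+r*np.cos(t),p[1]+r*np.sin(t),z] for t in a for z in(z0,z0+h)])
def hull(P,c,S=8):
    m=np.zeros((480,640),np.uint8);q=cv2.convexHull(proj(P,c).astype(np.float32))
    cv2.fillPoly(m,[np.round(q*8).astype(np.int32)],1,shift=3);return m>0
def fit(pts,p0,obs):
    """pts(p)->points; obs list (mask,cam)"""
    def cost(p):
        s=0
        for m,c in obs:
            h=hull(pts(p),c); s+=1-(h&m).sum()/max(1,(h|m).sum())
        return s
    best=None
    p0=np.array(p0,float); n=len(p0)
    sc=np.array([.01,.01,.2])[:n]
    starts=[p0] if n<3 else [p0+[0,0,a] for a in np.arange(-1.5,1.6,.3)]
    for s in starts:
        sim=np.vstack([s]+[s+np.eye(n)[i]*sc for i in range(n)])
        r=minimize(cost,s,method="Nelder-Mead",options=dict(initial_simplex=sim,xatol=1e-5,fatol=1e-5,maxiter=150))
        if best is None or r.fun<best.fun: best=r
    return best
S=dict(rest=(.064,.054,.024),green_tray=(.078,.068,.014),red_tray=(.103,.078,.014),mat=(.150,.095,.004),riser=(.11,.06,.03),block=(.075,.05,.025),vblock=(.05,.04,.032))
E
cat > m1.py <<'E'
from h import *
import pickle
C={n:cams.camera_params(n) for n in("top","scene")};out={}
for th in["rest","green_tray","red_tray","mat","riser","block","vblock","bushing","eyepiece","bottle"]:
    M={}
    for n in C:
        cams.get_image(n); r=finder.masks_of(th,n)
        if r: M[n]=r[0]["region"]; print(th,n,[(round(x["confidence"],2),np.round(x["box"]).astype(int).tolist()) for x in r[:2]],int(M[n].sum()))
    out[th]=M
pickle.dump((C,out),open("m1.pkl","wb"))
E
python3 m1.py
cat > f1.py <<'E'
from h import *
import pickle
C,out=pickle.load(open("m1.pkl","rb"))
for th in["rest","green_tray","red_tray","mat","eyepiece","bottle"]:
    M=out[th]
    def go(obs):
        m,c=obs[0]; v=np.argwhere(m).mean(0)[::-1]; g=ray(v,c,.01)
        if th in S: return fit(lambda p:box(p,S[th]),[g[0],g[1],0],obs)
        r,hh=(.022,.06) if th=="eyepiece" else (.018,.075)
        return fit(lambda p:cyl(p,r,hh),g[:2],obs)
    for ks in(["top"],["scene"],["top","scene"]):
        if all(k in M for k in ks):
            r=go([(M[k],C[k]) for k in ks]); print(th,ks,np.round(r.x[:2]*1000,1),np.round(np.degrees(r.x[2:]),1),round(r.fun,3))
E
python3 f1.py
```

```text
rest top [(0.88, [141, 302, 175, 333])] 773
rest scene [(0.9, [445, 324, 492, 363]), (0.25, [247, 234, 262, 269])] 1096
green_tray top [(0.7, [187, 233, 230, 264])] 1086
green_tray scene [(0.58, [349, 316, 394, 364])] 1384
red_tray top [(0.87, [388, 214, 439, 253])] 1530
red_tray scene [(0.63, [227, 185, 277, 222])] 1091
mat top [(0.92, [429, 278, 503, 325]), (0.47, [276, 271, 302, 296])] 2783
mat scene [(0.66, [260, 136, 317, 177])] 1325
riser top [(0.63, [266, 267, 325, 313])] 612
riser scene [(0.87, [330, 244, 386, 275]), (0.43, [263, 140, 322, 180])] 701
block top [(0.8, [273, 266, 313, 306])] 331
block scene [(0.17, [328, 243, 386, 278])] 700
vblock top [(0.75, [276, 269, 305, 300])] 217
vblock scene [(0.66, [343, 229, 374, 251])] 425
bushing top [(0.61, [267, 266, 322, 308]), (0.53, [389, 214, 438, 252])] 517
bushing scene [(0.67, [348, 222, 371, 239])] 270
eyepiece top [(0.84, [269, 194, 288, 217]), (0.3, [188, 232, 229, 265])] 341
eyepiece scene [(0.97, [278, 273, 300, 306])] 556
bottle top [(0.82, [327, 190, 342, 210])] 226
bottle scene [(0.83, [248, 238, 264, 268])] 364
rest ['top'] [452.4 352. ] [-68.2] 0.12
rest ['scene'] [454.8 354.4] [-67.7] 0.043
rest ['top', 'scene'] [455.1 354.6] [-67.9] 0.191
green_tray ['top'] [598.2 242.8] [-103.7] 0.039
green_tray ['scene'] [600.5 243.8] [-104.9] 0.048
green_tray ['top', 'scene'] [599.1 243. ] [-105.4] 0.116
red_tray ['top'] [ 610.6 -224.7] [-84.2] 0.044
red_tray ['scene'] [ 613.2 -222.8] [-83.9] 0.052
red_tray ['top', 'scene'] [ 611.9 -224.5] [-83.] 0.132
mat ['top'] [ 443.4 -335. ] [90.1] 0.042
mat ['scene'] [ 446.4 -335. ] [89.9] 0.029
mat ['top', 'scene'] [ 443.6 -334.3] [90.] 0.097
eyepiece ['top'] [680.4  70.9] [] 0.234
eyepiece ['scene'] [677.6  66.6] [] 0.201
eyepiece ['top', 'scene'] [678.8  68.8] [] 0.443
bottle ['top'] [685.4 -48.3] [] 0.389
bottle ['scene'] [692.  -50.1] [] 0.38
bottle ['top', 'scene'] [691.5 -49.2] [] 0.764
```

```bash
cat >> h.py <<'E'
def tool():
    o=readout.observe(); return np.array(o["ee_pos"]),Rn.from_rotvec(o["tcp_rot"]).as_matrix(),o
def plan(x,y,zgrasp,jaw_deg=None,along=None):
    """grasp point target; jaw_deg: world direction of tool y (mod 180)"""
    p,R,o=tool()
    yd=np.degrees(np.arctan2(R[1,1],R[0,1]))
    g=p+R[:,2]*bot.grip_depth
    print("clock",round(o["clock"],2),"grasp",np.round(g*1000,1),"tooly deg",round(yd,2),"tilt",np.round(np.degrees(np.arccos(-R[2,2])),2),"F",np.round(o["contact_force"],1),"open",round(o["opening"]*1000,1),"q7",round(o["joint_positions"][6],2),"q1",round(o["joint_positions"][0],2))
    d=np.array([x,y,zgrasp])-g
    print("before turn cm",np.round(R.T@d*100,2))
    if jaw_deg is not None:
        t=(jaw_deg-yd+90)%180-90
        Rw=Rn.from_euler("z",t,degrees=True).as_matrix()@R
        print("turn about tool z (deg):",round(-t,2),"after turn cm",np.round(Rw.T@d*100,2))
E
python3 - <<'E'
from h import *
import pickle
C,out=pickle.load(open("m1.pkl","rb"))
print(ray((292,288),C["top"],.04), ray((358,262),C["scene"],.015))
p,R,o=tool();print(np.round(R,3))
w=cams.camera_params("wrist");cw=-w["R"].T@w["t"]
print("cam in tool",R.T@(cw-p), "axis in tool",R.T@w["R"][2])
# solve stack: union riser+block+vblock hulls w/ same pose approx
U=lambda p:[box(p,S["riser"]),box(p,S["block"],.03),box(p,S["vblock"],.055),cyl(p,.016,.014,.085)]
ms={n:sum((out[t][n] for t in("riser","block","vblock","bushing")if n in out[t]),np.zeros((480,640),bool))>0 for n in C}
def cost(p):
    s=0
    for n in C:
        h=np.zeros((480,640),bool)
        for P in U(p): h|=hull(P,C[n])
        s+=1-(h&ms[n]).sum()/(h|ms[n]).sum()
    return s
g=ray((292,288),C["top"],.04);b=None
for a in np.arange(0,3.1,.3):
    s=np.array([g[0],g[1],a]);r=minimize(cost,s,method="Nelder-Mead",options=dict(initial_simplex=np.vstack([s,s+[.01,0,0],s+[0,.01,0],s+[0,0,.2]])))
    if b is None or r.fun<b.fun:b=r
print(b.x[:2],np.degrees(b.x[2]),b.fun)
E
```

```text
[0.49220166 0.05627606 0.04      ] [0.51264122 0.07993176 0.015     ]
[[ 0.941  0.339 -0.   ]
 [ 0.339 -0.941  0.   ]
 [-0.    -0.    -1.   ]]
cam in tool [ 0.06921357 -0.00098281  0.03222108] axis in tool [-2.72340784e-01  2.21644900e-04  9.62200836e-01]
[0.49625173 0.05589283] -66.63668498051378 0.5516667173173964
```

```bash
python3 -c "
from h import *
plan(.496,.056,.25,23.4)"
```

```text
clock 2.15 grasp [ 228.8 -635.1  250. ] tooly deg -70.19 tilt 0.0 F [-0.5  0.5  0.1] open 85.5 q7 -0.08 q1 1.12
before turn cm [ 48.56 -55.96  -0.  ]
turn about tool z (deg): 86.41 after turn cm [-52.81 -51.97  -0.  ]
```

```bash
python3 -m creep '[[4.5,0,0,0,1],[4.5,0,0,0,1],[4.5,0,0,0,1],[4.5,0,0,0,1],[2.35,-4.3,0,0,1],[2.35,-4.3,0,0,1],[2.35,-4.3,0,0,1],[2.35,-4.3,0,0,1],[2.35,-4.3,0,0,1],[2.35,-4.3,0,0,1]]' && python3 -m creep '[[2.35,-4.3,0,0,1],[2.35,-4.3,0,0,1],[2.35,-4.3,0,0,1],[2.35,-4.3,0,0,1],[2.35,-4.3,0,0,1],[2.35,-4.3,0,0,1],[2.35,-4.3,0,0,1],[0,0,0,-8.5,1],[0,0,0,-8.5,1],[0,0,0,-8.5,1]]' && python3 -m creep '[[0,0,0,-8.5,1],[0,0,0,-8.5,1],[0,0,0,-8.5,1],[0,0,0,-8.5,1],[0,0,0,-8.5,1],[0,0,0,-8.5,1],[0,0,0,-8.5,1],[0,0,0,-8.5,1],[0,0,0,0,1]]'
python3 - <<'E'
from h import *
plan(.496,.056,.25,23.4)
im=cams.get_image("wrist"); cv2.imwrite("pics/w1.png",im[:,:,::-1])
c=cams.camera_params("wrist")
import pickle
out={}
for th in["riser","block","vblock","bushing"]:
    r=finder.masks_of(th,"wrist"); print(th,[(round(x["confidence"],2),np.round(x["box"]).astype(int).tolist(),int(x["region"].sum())) for x in r[:2]])
    out[th]=r
pickle.dump((c,out,im),open("w1.pkl","wb"))
E
```

```text
clock: 3.15
ee_pos: [0.4433, -0.2816, 0.405]
tcp_rot: [3.094, 0.54, 0.001]
contact_force: [1.7, -0.3, 0.4]
opening: 0.0854
clock: 4.15
ee_pos: [0.4961, 0.056, 0.4048]
tcp_rot: [2.895, 1.221, 0.0]
contact_force: [-0.4, -0.8, -0.8]
opening: 0.0858
clock: 5.05
ee_pos: [0.4961, 0.0552, 0.4048]
tcp_rot: [1.726, 2.625, 0.0]
contact_force: [-0.2, -0.8, -0.9]
opening: 0.0856
clock 5.05 grasp [496.1  55.2 250.1] tooly deg 23.37 tilt 0.01 F [-0.2 -0.8 -0.9] open 85.6 q7 0.02 q1 0.28
before turn cm [0.07 0.02 0.01]
turn about tool z (deg): -0.03 after turn cm [0.07 0.02 0.01]
riser [(0.87, [283, 139, 357, 269], 2930)]
block [(0.84, [290, 167, 356, 263], 1839)]
vblock [(0.92, [302, 179, 353, 256], 1701)]
bushing [(0.66, [305, 193, 347, 255], 2443), (0.21, [292, 170, 356, 261], 1701)]
```

View pics/w1.png

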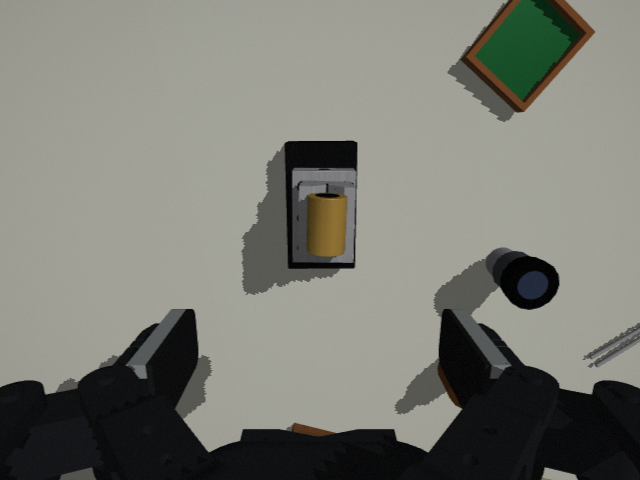

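Run:
```python
from h import *
import pickle
c,out,im=pickle.load(open("w1.pkl","rb"))
cr=im[125:285,260:380]; cv2.imwrite("pics/w1z.png",cv2.resize(cr,None,fx=4.5,fy=3.7*1,interpolation=cv2.INTER_CUBIC)[:,:,::-1])
print(proj([[.4961,.0552,.095],[.4961,.0552,.03]],c))
m=out["bushing"][0]["region"]
ys,xs=np.nonzero(m);(cx,cy),(w,h),a=cv2.minAreaRect(np.c_[xs,ys].astype(np.float32));print((cx,cy),(w,h),a)
hol=None
def bush(p):
    x,y,a=p;t=np.linspace(0,2*np.pi,24)
    ax=np.array([np.cos(a),np.sin(a),0]);n=np.array([-np.sin(a),np.cos(a),0]);z=np.array([0,0,1.])
    o=np.array([x,y,.0948]);return np.array([o+s*.02*ax+.014*(np.cos(u)*n+np.sin(u)*z) for s in(-1,1) for u in t])
g=ray((cx,cy),c,.1);r=fit(bush,[g[0],g[1],-1.16],[(m,c)]);print("bush",r.x[:2]*1000,np.degrees(r.x[2]),r.fun)
# riser full hull: union of all
m=np.zeros((480,640),bool)
for t in out: m|=out[t][0]["region"]
U=lambda p:[box(p,S["riser"])]
# stage fits: union of riser box + others free?
from itertools import product
def cost(p):
    h=hull(box(p[:3],S["riser"]),c)|hull(box(p[3:6],S["block"],.03),c)|hull(box(p[6:9],S["vblock"],.055),c)|hull(bush(r.x),c)
    mb=out["block"][0]["region"];mv=out["vblock"][0]["region"]
    hv=hull(box(p[6:9],S["vblock"],.055),c)&~hull(bush(r.x),c); hb=hull(box(p[3:6],S["block"],.03),c)&~hull(box(p[6:9],S["vblock"],.055),c)&~hull(bush(r.x),c)
    J=lambda a,b:1-(a&b).sum()/(a|b).sum()
    return 3*J(h,m)+J(hv,mv)+J(hb,mb)
p=np.r_[.496,.056,-1.16,.496,.056,-1.16,r.x]
for k in range(4):
    s=minimize(cost,p,method="Nelder-Mead",options=dict(initial_simplex=np.vstack([p]+[p+np.eye(9)[i]*(.004 if i%3<2 else .06) for i in range(9)]),maxiter=800));p=s.x
for i in range(3): print(["riser","block","vblock"][i],np.round(p[3*i:3*i+2]*1000,1),np.degrees(p[3*i+2]))
print(s.fun)
```

```text
[[317.57222394 231.65625024]
 [317.54451402 212.940228  ]]
(325.96942138671875, 224.37655639648438) (40.22046661376953, 63.6560173034668) 2.7927021980285645
bush [499.19848139  63.22582665] -68.0017970330015 0.05497483546264037
riser [496.5  60.3] -67.60911721896974
block [499.4  57.9] -67.85688199635332
vblock [500.1  62.7] -69.42964599503271
0.466802691852361
```

View pics/w1z.png

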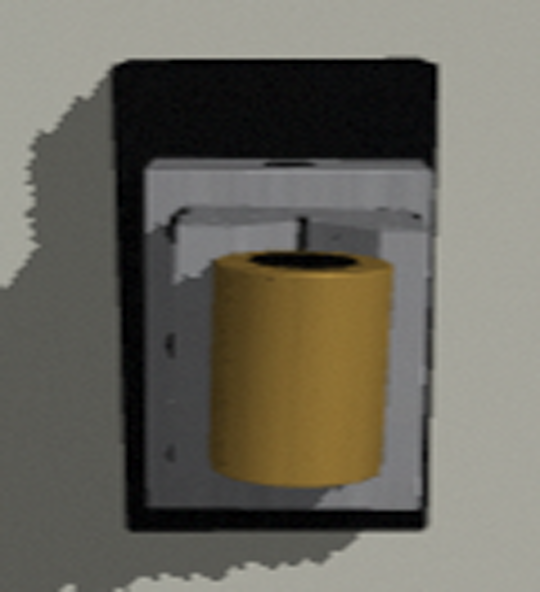

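The wrist view shows the stack, with the bushing centred at pixel (326,224). It fits at about (0.499,0.063) with its axis at −68°. I'll pick it up with the fingertips kept above the lands.

```bash
python3 -c "
from h import *
plan(.4992,.0632,.109,22)"
```

```text
clock 5.3 grasp [496.1  55.4 250. ] tooly deg 23.18 tilt 0.01 F [-0.3 -0.1  0.7] open 85.4 q7 0.02 q1 0.28
before turn cm [ 0.6   0.59 14.1 ]
turn about tool z (deg): 1.18 after turn cm [ 0.61  0.58 14.1 ]
```

```bash
python3 -m creep '[[0.6,0.6,2,1.2,0.6],[0,0,2,0,0.6],[0,0,2,0,0.6],[0,0,2,0,0.6],[0,0,1,0,0.6],[0,0,0,0,0.6],[0,0,0,0,0.6]]' 30
cat > w.py <<'E'
from h import *
import sys,pickle
n=sys.argv[1]
im=cams.get_image("wrist");c=cams.camera_params("wrist");cv2.imwrite(f"pics/{n}.png",im[:,:,::-1])
out={t:finder.masks_of(t,"wrist") for t in sys.argv[2:]}
for t in out:print(t,[(round(x["confidence"],2),np.round(x["box"]).astype(int).tolist(),int(x["region"].sum())) for x in out[t][:2]])
pickle.dump((c,out,im),open(n+".pkl","wb"))
plan(.5,.06,.1)
E
python3 w.py w2 bushing vblock
```

```text
clock: 6.0
ee_pos: [0.4996, 0.0635, 0.3153]
tcp_rot: [1.754, 2.606, 0.001]
contact_force: [-0.1, -0.2, 0.8]
opening: 0.051
bushing [(0.63, [289, 232, 346, 325], 5016), (0.19, [269, 189, 356, 319], 2194)]
vblock [(0.73, [281, 210, 355, 317], 3606)]
clock 6.15 grasp [499.9  63.5 161. ] tooly deg 22.1 tilt 0.11 F [-0.4  0.9 -0.4] open 51.3 q7 -0.1 q1 0.22
before turn cm [-0.32 -0.14  6.1 ]
```

View pics/w2.png

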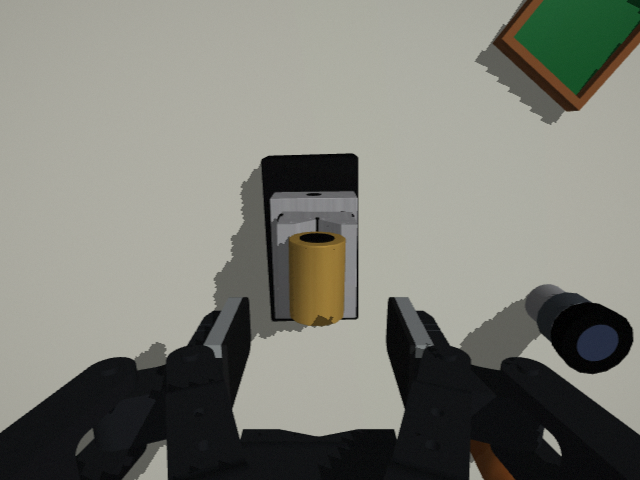

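```bash
cat >> h.py <<'E'
def bush(p,za):
    x,y,a=p;t=np.linspace(0,2*np.pi,24)
    ax=np.array([np.cos(a),np.sin(a),0]);n=np.array([-np.sin(a),np.cos(a),0]);z=np.array([0,0,1.])
    o=np.array([x,y,za]);return np.array([o+s*.02*ax+.014*(np.cos(u)*n+np.sin(u)*z) for s in(-1,1) for u in t])
E
python3 - <<'E'
from h import *
import pickle
c,out,im=pickle.load(open("w2.pkl","rb"))
hsv=cv2.cvtColor(im,cv2.COLOR_RGB2HSV)
m2=((hsv[...,0]>14)&(hsv[...,0]<32)&(hsv[...,1]>120)&(hsv[...,2]>50)); m2[:200]=0;m2[345:]=0;m2[:,:280]=0;m2[:,360:]=0
n,l,st,_=cv2.connectedComponentsWithStats(m2.astype(np.uint8));k=1+st[1:,4].argmax();print(st[k])
q=cv2.convexHull(np.argwhere(l==k)[:,::-1].astype(np.int32));m3=np.zeros((480,640),np.uint8);cv2.fillPoly(m3,[q],1)
for m in(out["bushing"][0]["region"],m3>0):
    r=fit(lambda p:bush(p,.0948),[.4992,.0632,-1.18],[(m,c)]);print(r.x[:2]*1000,np.degrees(r.x[2]),r.fun)
plan(r.x[0],r.x[1],.109,np.degrees(r.x[2])+90)
E
```

```text
[ 289  231   56   95 4636]
[499.6558392   62.90125342] -69.5849160609343 0.058205031918888483
[499.84420084  63.10345497] -67.50318044608096 0.06342653405892285
clock 6.15 grasp [499.9  63.5 161. ] tooly deg 22.1 tilt 0.11 F [-0.4  0.9 -0.4] open 51.3 q7 -0.1 q1 0.22
before turn cm [-0.03 -0.03  5.2 ]
turn about tool z (deg): -0.4 after turn cm [-0.03 -0.03  5.2 ]
```

```bash
python3 -m creep '[[0,0,2,0,0.6],[0,0,1.6,0,0.6],[0,0,1,0,0.6],[0,0,0.6,0,0.6],[0,0,0,0,0.6]]' 30 && python3 -m creep '[[0,0,0,0,0.3],[0,0,0,0,0.2],[0,0,0,0,0.2],[0,0,0,0,0.2],[0,0,0,0,0.2],[0,0,0,0,0.2]]' 30;python3 w.py w3
```

```text
clock: 6.65
ee_pos: [0.4992, 0.0633, 0.2625]
tcp_rot: [-1.754, -2.606, 0.0]
contact_force: [0.6, -0.0, -0.5]
opening: 0.0512
clock: 7.25
ee_pos: [0.4992, 0.0633, 0.2634]
tcp_rot: [1.754, 2.606, -0.0]
contact_force: [-2.7, -0.5, 6.0]
opening: 0.0272
clock 7.3 grasp [499.3  63.2 108.7] tooly deg 22.11 tilt 0.04 F [-1.7 -1.8  6.7] open 26.5 q7 -0.17 q1 0.18
before turn cm [-0.32 -0.06  0.87]
```

View pics/w3.png

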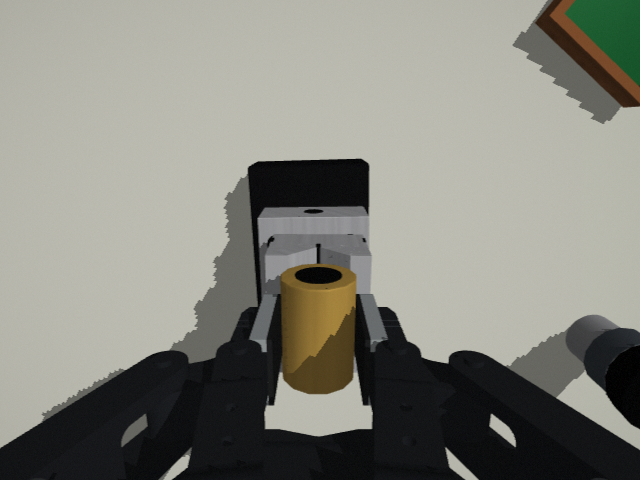

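The bushing stands between the jaws, with its near end face at pixel (319,275). I'll let the grip settle and then lift slightly.

```bash
python3 -m creep '[[0,0,0,0,0.2],[0,0,0,0,0.2],[0,0,0,0,0.2]]' 40 && python3 -m creep '[[0,0,-0.3,0,0.2],[0,0,-0.5,0,0.2],[0,0,-0.7,0,0.2],[0,0,0,0,0.2]]'  40;python3 w.py w4
```

```text
clock: 7.6
ee_pos: [0.4992, 0.0633, 0.2634]
tcp_rot: [1.754, 2.606, -0.0]
contact_force: [-2.6, -0.6, 6.6]
opening: 0.0264
clock: 8.0
ee_pos: [0.4997, 0.0634, 0.2788]
tcp_rot: [1.753, 2.605, 0.002]
contact_force: [-0.1, -0.1, -1.1]
opening: 0.0263
clock 8.05 grasp [499.8  63.4 123.6] tooly deg 22.1 tilt 0.08 F [ 0.5  0.  -1.4] open 26.4 q7 -0.15 q1 0.19
before turn cm [-0.32 -0.11  2.36]
```

View pics/w4.png

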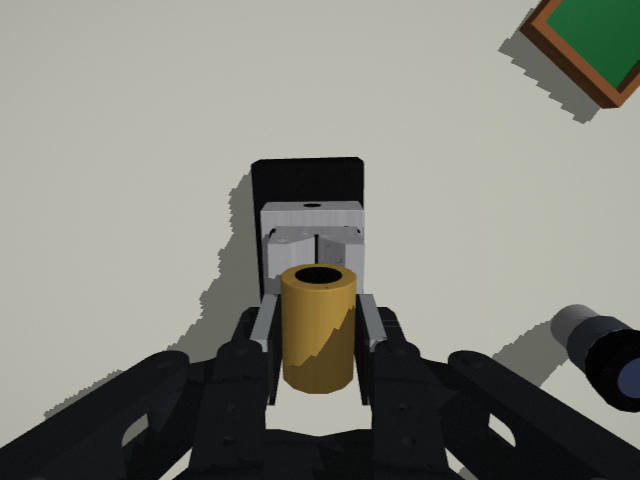

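The bushing is held and clear of the V-block. Next I'll lift it and carry it over towards the rest.

```bash
python3 -c "
from h import *
plan(.455,.3545,.20,22)"
```

```text
clock 8.05 grasp [499.8  63.4 123.6] tooly deg 22.1 tilt 0.08 F [ 0.5  0.  -1.4] open 26.4 q7 -0.15 q1 0.19
before turn cm [28.65  6.82 -7.64]
turn about tool z (deg): 0.1 after turn cm [28.67  6.77 -7.64]
```

```bash
python3 -m creep '[[0,0,-3,0,0.2],[0,0,-3,0,0.2],[3,0.8,-1.6,0,0.2],[4,1.2,0,0,0.2],[4,1.2,0,0,0.2],[4,1.2,0,0,0.2],[4,1.2,0,0,0.2],[2,1.2,0,0,0.2],[0,0,0,0,0.2],[0,0,0,0,0.2]]';python3 w.py w5 rest bushing
```

```text
clock: 9.05
ee_pos: [0.483, 0.2835, 0.3532]
tcp_rot: [-1.753, -2.607, 0.001]
contact_force: [-0.5, 0.2, -2.5]
opening: 0.0266
rest [(0.76, [283, 63, 359, 163], 7246)]
bushing [(0.6, [281, 266, 357, 393], 9013)]
clock 9.2 grasp [483.4 281.8 198.7] tooly deg 22.0 tilt 0.08 F [ 0.3 -0.2 -1.8] open 26.3 q7 -0.52 q1 -0.14
before turn cm [-21.17  -6.76   9.89]
```

View pics/w5.png

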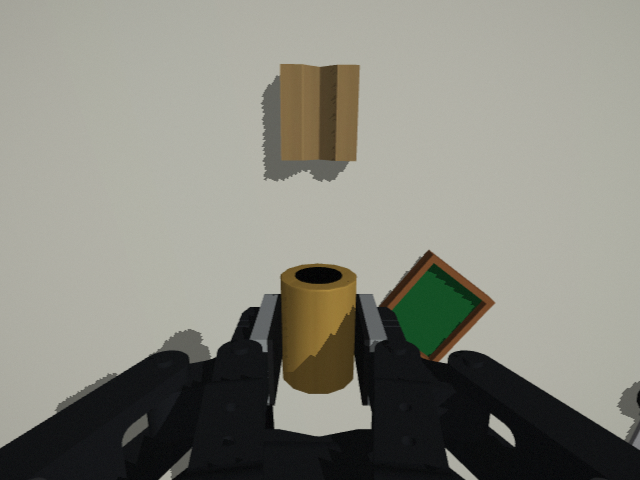

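The rest shows at about (320,112) with its groove running up the image, in line with the bushing.

Run:
```python
from h import *
import pickle
c,out,im=pickle.load(open("w5.pkl","rb"))
m=out["rest"][0]["region"]
r=fit(lambda p:box(p,S["rest"]),[.455,.3545,-1.186],[(m,c)]);print(r.x[:2]*1000,np.degrees(r.x[2]),r.fun)
b=fit(lambda p:bush(p,.1987-.0139),[.4834,.2818,-1.18],[(out["bushing"][0]["region"],c)]);print("b",b.x[:2]*1000,np.degrees(b.x[2]),b.fun)
plan(r.x[0],r.x[1],.0318+.0139,np.degrees(r.x[2])+90)
# bushing rest projection check
q=proj(box(r.x,S["rest"]),c); print(np.round(q,0).tolist())
```

```text
[454.01317669 356.16420457] -68.9044476538641 0.055207517619420554
b [483.7227868  282.24720539] -68.71001590686676 0.0775844421699079
clock 9.2 grasp [483.4 281.8 198.7] tooly deg 22.0 tilt 0.08 F [ 0.3 -0.2 -1.8] open 26.3 q7 -0.52 q1 -0.14
before turn cm [ 8.02  0.07 15.29]
turn about tool z (deg): 0.9 after turn cm [ 8.02 -0.06 15.29]
[[283.0, 68.0], [280.0, 63.0], [357.0, 69.0], [360.0, 64.0], [283.0, 157.0], [280.0, 160.0], [353.0, 159.0], [356.0, 161.0]]
```

```bash
python3 -m creep '[[4,0,0,0.7,0.2],[3.9,0,0,0,0.2],[0,0,3,0,0.2],[0,0,3,0,0.2],[0,0,3,0,0.2],[0,0,1.5,0,0.2],[0,0,0.7,0,0.2],[0,0,0,0,0.2],[0,0,0,0,0.2]]';python3 w.py w6 rest bushing
```

```text
clock: 10.1
ee_pos: [0.4544, 0.3571, 0.2429]
tcp_rot: [1.77, 2.595, 0.003]
contact_force: [0.3, 0.5, -1.6]
opening: 0.0263
rest [(0.84, [258, 201, 374, 297], 8159)]
bushing [(0.7, [282, 264, 357, 394], 8949)]
clock 10.25 grasp [454.6 357.4  88.3] tooly deg 21.4 tilt 0.13 F [-0.  -0.1 -1.4] open 26.7 q7 -0.77 q1 -0.34
before turn cm [-29.34  -6.62  -1.2 ]
```

View pics/w6.png

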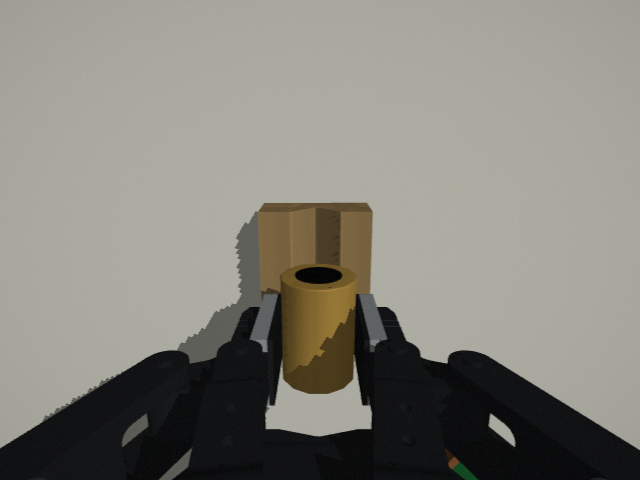

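The rest's groove line is at column 316 and the bushing at 319. That means a shift of about −1.2 mm in tool y and −1 mm in x, then down gently.

```bash
python3 -m creep '[[-0.1,-0.12,1,0,0.2],[0,0,1.2,0,0.2],[0,0,0.8,0,0.2],[0,0,0.4,0,0.2],[0,0,0.3,0,0.2],[0,0,0.2,0,0.2],[0,0,0.1,0,0.2],[0,0,0,0,0.2],[0,0,0,0,0.2]]';python3 w.py w7 rest bushing
```

```text
clock: 11.15
ee_pos: [0.4532, 0.3555, 0.2019]
tcp_rot: [1.77, 2.595, 0.001]
contact_force: [-0.8, -0.1, -2.2]
opening: 0.0264
rest [(0.94, [251, 214, 394, 382], 9297)]
bushing [(0.77, [282, 264, 357, 394], 8958), (0.31, [249, 215, 392, 382], 9203)]
clock 11.3 grasp [453.3 355.5  47.2] tooly deg 21.41 tilt 0.02 F [ 0.   0.5 -1.6] open 26.2 q7 -0.81 q1 -0.37
before turn cm [-29.22  -6.43  -5.28]
```

View pics/w7.png

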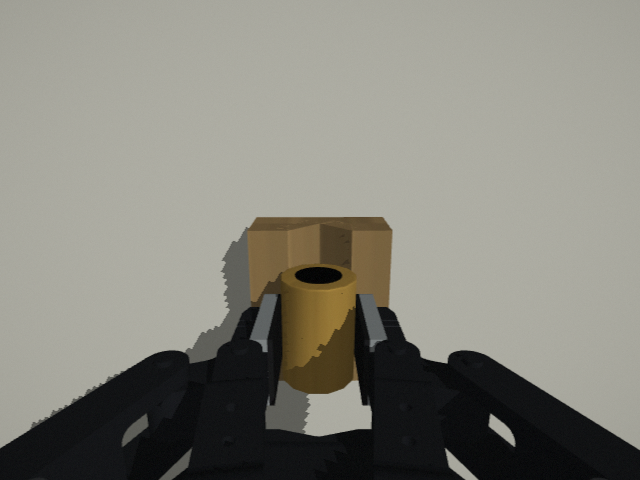

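Run:
```python
from h import *
import pickle
c,out,im=pickle.load(open("w7.pkl","rb"))
a=np.radians(-68.6)
for dx in(-.003,0,.003):
    p=np.array([.454,.3562])+dx*np.array([np.cos(a),np.sin(a)])*-1
    q=proj(box([*p,a],S["rest"]),c);print(dx,np.round(q.min(0)),np.round(q.max(0)))
q=proj(bush([.4533,.3555,a],.0472-.0139),c);print(np.round(q.min(0)),np.round(q.max(0)))
plan(.454,.3562,.0457)
```

```text
-0.003 [248. 227.] [393. 391.]
0 [247. 220.] [394. 385.]
0.003 [247. 213.] [394. 379.]
[278. 262.] [357. 397.]
clock 11.3 grasp [453.3 355.5  47.2] tooly deg 21.41 tilt 0.02 F [ 0.   0.5 -1.6] open 26.2 q7 -0.81 q1 -0.37
before turn cm [0.04 0.09 0.15]
```

```bash
python3 -m creep '[[0.2,0.03,0,0,0.2],[0,0,0.1,0,0.2],[0,0,0.05,0,0.2],[0,0,0,0,0.2],[0,0,0,0,0.2]]';python3 -c "
from h import *
plan(.454,.3562,.0457)"
```

```text
clock: 11.8
ee_pos: [0.4529, 0.3578, 0.2006]
tcp_rot: [1.77, 2.596, 0.002]
contact_force: [0.1, 0.6, 1.8]
opening: 0.0263
clock 11.8 grasp [453.  358.   45.9] tooly deg 21.42 tilt 0.07 F [0.1 0.6 1.8] open 26.3 q7 -0.81 q1 -0.37
before turn cm [-0.2   0.03  0.02]
```

Contact: the vertical force went from −1.6 to +1.8 N. I'll ease it down a touch more and release gradually.

```bash
python3 -m creep '[[0,0,0.04,0,0.2],[0,0,0,0,0.2],[0,0,0,0,0.34],[0,0,0,0,0.4],[0,0,0,0,0.5],[0,0,0,0,0.5],[0,0,0,0,0.5]]' 20;python3 w.py w8 rest bushing
```

```text
clock: 12.5
ee_pos: [0.4527, 0.3573, 0.1997]
tcp_rot: [-1.77, -2.595, 0.0]
contact_force: [0.1, -0.6, -0.2]
opening: 0.0426
rest [(0.8, [249, 222, 393, 391], 12272)]
bushing [(0.64, [285, 264, 358, 393], 9094)]
clock 12.65 grasp [452.7 357.4  45.1] tooly deg 21.41 tilt 0.01 F [ 0.6 -0.2 -0.5] open 42.7 q7 -0.81 q1 -0.37
before turn cm [-29.41  -6.45  -5.49]
```

View pics/w8.png

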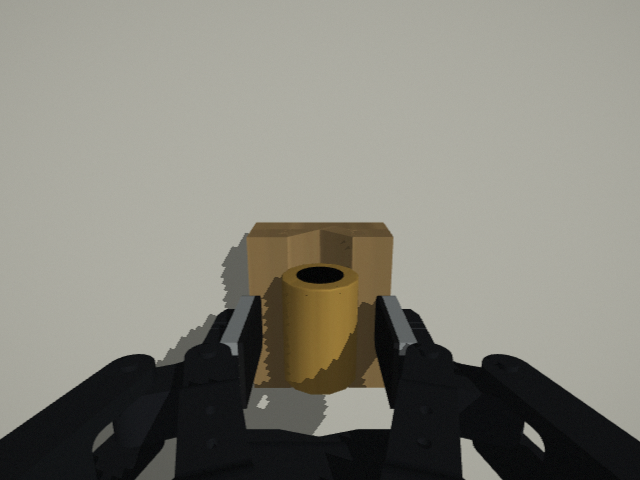

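The bushing lies in the groove, about centred. Next I'll rise and go back over the stack.

```bash
python3 -m creep '[[0,0,-1.5,0,0.5],[0,0,-3,0,0.6],[0,0,-4,0,0.8],[-2,-0.5,-3,0,0.8],[-4.5,-1,0,0,0.8],[-4.5,-1,0,0,0.8],[-4.5,-1,0,0,0.8],[-4.5,-1,0,0,0.8],[-4.5,-1,0,0,0.8],[-4.5,-0.9,0,0,0.8]]' && python3 -m creep '[[0,0,0,0,0.7],[0,0,0,0,0.7]]';python3 w.py w9 riser vblock block;python3 - <<'E'
from h import *
cv2.imwrite("pics/s9.png",cams.get_image("scene")[200:400,200:540,::-1])
E
```

```text
clock: 13.65
ee_pos: [0.4989, 0.0624, 0.316]
tcp_rot: [1.769, 2.595, 0.001]
contact_force: [0.8, -0.4, -0.0]
opening: 0.0683
clock: 13.85
ee_pos: [0.4992, 0.063, 0.3157]
tcp_rot: [1.774, 2.592, 0.001]
contact_force: [0.2, 0.4, 0.7]
opening: 0.0597
riser [(0.94, [261, 153, 362, 322], 4196)]
vblock [(0.97, [282, 209, 356, 316], 7934), (0.74, [483, 443, 527, 480], 1155)]
block [(0.69, [269, 190, 358, 319], 2641)]
clock 14.05 grasp [498.9  65.9 160.6] tooly deg 21.57 tilt 0.05 F [ 0.5 -0.4 -0.3] open 60.0 q7 -0.13 q1 0.24
before turn cm [-0.59 -0.12  6.06]
```

View pics/w9.png

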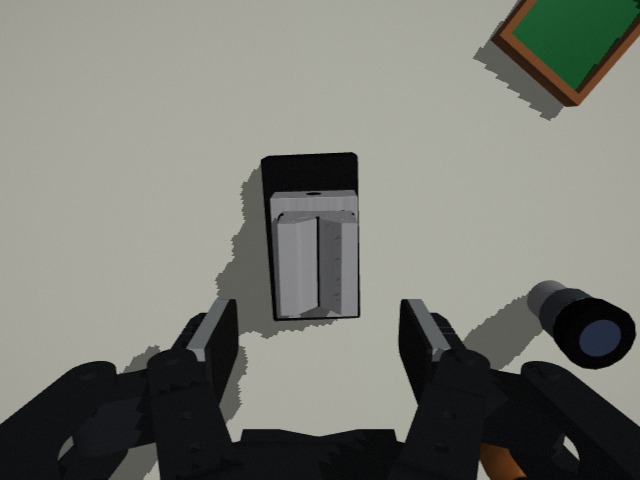

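View pics/s9.png

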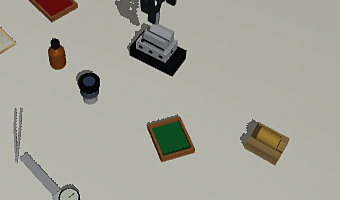

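```bash
cat > fs.py <<'E'
from h import *
import pickle,sys
c,out,im=pickle.load(open(sys.argv[1]+".pkl","rb"))
M={k:(v[0]["region"] if v else np.zeros((480,640),bool)) for k,v in out.items()}
g=np.array([.498,.061,-1.19])
if "vblock" in M:
    r=fit(lambda p:box(p,S["vblock"],.055),g,[(M["vblock"],c)]);print("vblock",np.round(r.x[:2]*1000,1),np.degrees(r.x[2]),r.fun)
mu=np.zeros((480,640),bool)
for k in M: mu|=M[k]
tops=[("block",.03,["vblock","block"])] if "block" in M else []
if tops:
    mm=M["block"]|M.get("vblock",mu&False)
    hv=hull(box(r.x,S["vblock"],.055),c) if "vblock" in M else None
    def cost(p):
        h=hull(box(p,S["block"],.03),c)
        if hv is not None:h|=hv
        return 1-(h&mm).sum()/(h|mm).sum()
    s=min((minimize(cost,g+[0,0,d],method="Nelder-Mead",options=dict(initial_simplex=g+[0,0,d]+np.vstack([np.zeros(3),np.diag([.005,.005,.1])]))) for d in(-.1,0,.1)),key=lambda s:s.fun)
    print("block",np.round(s.x[:2]*1000,1),np.degrees(s.x[2]),s.fun); hb=hull(box(s.x,S["block"],.03),c)
    if hv is not None: hb|=hv
else: hb=np.zeros((480,640),bool)
def cost(p):
    h=hull(box(p,S["riser"]),c)|hb; return 1-(h&mu).sum()/(h|mu).sum()
s=min((minimize(cost,g+[0,0,d],method="Nelder-Mead",options=dict(initial_simplex=g+[0,0,d]+np.vstack([np.zeros(3),np.diag([.005,.005,.1])]))) for d in(-.1,0,.1)),key=lambda s:s.fun)
print("riser",np.round(s.x[:2]*1000,1),np.degrees(s.x[2]),s.fun)
E
python3 fs.py w9; python3 -c "
from h import *
plan(.5,.0628,.0755,21.5)"
```

```text
vblock [499.2  64.5] -67.78437242893965 0.05126362438615406
block [499.9  59.6] -67.130751084816 0.040566468707172176
riser [496.8  62. ] -66.21733774859312 0.06561129124547016
clock 14.1 grasp [498.8  65.7 160.4] tooly deg 21.58 tilt 0.03 F [-1.   0.  -0.7] open 59.7 q7 -0.13 q1 0.24
before turn cm [-0.32 -0.    8.49]
turn about tool z (deg): 0.08 after turn cm [-0.32 -0.    8.49]
```

```bash
python3 -m creep '[[-0.13,0,2,-0.7,0.7],[0,0,2.5,0,0.7],[0,0,2,0,0.7],[0,0,1,0,0.7],[0,0,0.4,0,0.7],[0,0,0,0,0.7],[0,0,0,0,0.55],[0,0,0,0,0.42],[0,0,0,0,0.35],[0,0,0,0,0.35]]' 35 && python3 -m creep '[[0,0,0,0,0.35],[0,0,0,0,0.35],[0,0,0,0,0.35]]' 50;python3 w.py w10
```

```text
clock: 15.1
ee_pos: [0.4999, 0.0631, 0.2368]
tcp_rot: [1.753, 2.605, 0.002]
contact_force: [-1.4, 0.0, 7.5]
opening: 0.0392
clock: 15.4
ee_pos: [0.4999, 0.0631, 0.2368]
tcp_rot: [1.754, 2.605, 0.002]
contact_force: [-2.0, 0.5, 6.4]
opening: 0.0392
clock 15.45 grasp [500.2  63.1  82.1] tooly deg 22.11 tilt 0.1 F [-1.1  0.2  8.2] open 39.0 q7 -0.22 q1 0.18
before turn cm [-0.28 -0.13 -1.79]
```

View pics/w10.png

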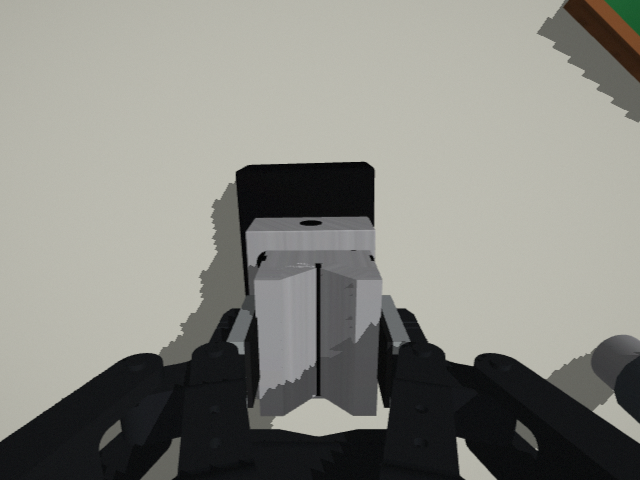

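The V-block is gripped, reading 39 mm. I'll lift it and go towards the green tray, stopping short of it to look.

```bash
python3 -c "
from h import *
plan(.578,.165,.17,-15)"
```

```text
clock 15.45 grasp [500.2  63.1  82.1] tooly deg 22.11 tilt 0.1 F [-1.1  0.2  8.2] open 39.0 q7 -0.22 q1 0.18
before turn cm [ 6.5  11.06 -8.77]
turn about tool z (deg): 37.11 after turn cm [11.85  4.9  -8.78]
```

```bash
python3 -m creep '[[0,0,-0.5,0,0.35],[0,0,-1.2,0,0.35],[0,0,-2.5,0,0.35],[0,0,-3,0,0.35],[0,0,-1.6,7.4,0.35],[2,0.8,0,7.4,0.35],[0,0,0,7.4,0.35],[0,0,0,7.4,0.35],[0,0,0,7.5,0.35],[0,0,0,0,0.35]]' && python3 -c "
from h import *
plan(.578,.165,.17,-15)"
```

```text
clock: 16.45
ee_pos: [0.5017, 0.0842, 0.3242]
tcp_rot: [2.493, 1.912, -0.001]
contact_force: [0.5, 0.5, -4.2]
opening: 0.0389
clock 16.45 grasp [501.7  84.2 169.5] tooly deg -15.04 tilt 0.02 F [ 0.5  0.5 -4.2] open 38.9 q7 -0.74 q1 0.1
before turn cm [ 9.79  5.27 -0.06]
turn about tool z (deg): -0.04 after turn cm [ 9.78  5.28 -0.06]
```

```bash
python3 -m creep '[[3,1.6,0,0,0.35],[3.5,1.9,0,0,0.35],[3.2,1.8,0,0,0.35],[0,0,0,0,0.35],[0,0,0,0,0.35]]';python3 w.py w11 green_tray vblock
```

```text
clock: 16.95
ee_pos: [0.5783, 0.1648, 0.3235]
tcp_rot: [-2.488, -1.917, 0.001]
contact_force: [-1.0, -0.6, -4.7]
opening: 0.0388
green_tray [(0.73, [266, 37, 374, 167], 13636)]
vblock [(0.95, [257, 246, 381, 416], 19103)]
clock 17.1 grasp [577.6 162.8 168.8] tooly deg -14.98 tilt 0.09 F [ 0.3 -0.2 -4.5] open 38.8 q7 -0.86 q1 -0.03
before turn cm [-11.93  -4.84   6.9 ]
```

View pics/w11.png

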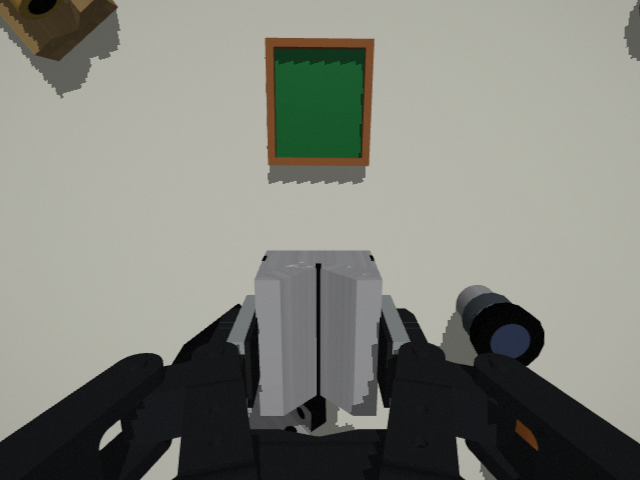

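```bash
cat > ft.py <<'E'
from h import *
import pickle,sys
n,tr,th,zb,gz=sys.argv[1],sys.argv[2],sys.argv[3],float(sys.argv[4]),float(sys.argv[5])
x0=[float(v) for v in sys.argv[6:9]]
c,out,im=pickle.load(open(n+".pkl","rb"))
m=out[tr][0]["region"].astype(np.uint8)
q=cv2.convexHull(np.argwhere(m)[:,::-1].astype(np.int32));mm=m.copy();cv2.fillPoly(mm,[q],1)
r=fit(lambda p:box(p,S[tr]),[x0[0],x0[1],np.radians(x0[2])],[(mm>0,c)]);print(tr,np.round(r.x[:2]*1000,1),np.degrees(r.x[2]),r.fun)
p,R,o=tool();g=p+R[:,2]*bot.grip_depth
tg=r.x[:2].copy();ang=np.degrees(r.x[2])
if out.get(th):
    a0=np.arctan2(R[1,0],R[0,0])
    b=fit(lambda p:box(p,S[th],g[2]-zb),[g[0],g[1],a0],[(out[th][0]["region"],c)])
    off=(R.T@np.array([b.x[0]-g[0],b.x[1]-g[1],0]))*1000
    print(th,np.round(b.x[:2]*1000,1),np.degrees(b.x[2]),b.fun,"offset in tool mm",np.round(off,1))
plan(tg[0],tg[1],gz,ang+90)
E
python3 ft.py w11 green_tray vblock .0271 .0335 .599 .243 -105
```

```text
green_tray [599.1 245.3] -105.49654781597482 0.014068413911304756
vblock [577.5 164.3] 74.87134989142461 0.08025999037072706 offset in tool mm [ 1.4 -0.5 -0. ]
clock 17.1 grasp [577.6 162.8 168.8] tooly deg -14.98 tilt 0.09 F [ 0.3 -0.2 -4.5] open 38.8 q7 -0.86 q1 -0.03
before turn cm [ 8.54 -0.05 13.52]
turn about tool z (deg): 0.52 after turn cm [ 8.54 -0.12 13.52]
```

The tray fits at (0.599,0.245), with the V-block 1.4 mm ahead of the grasp point. I'll go above the tray and look again.

```bash
python3 -m creep '[[4,0,0,0.5,0.35],[4.4,0,0,0,0.35],[0,0,2,0,0.35],[0,0,3,0,0.35],[0,0,2.5,0,0.35],[0,0,1.5,0,0.35],[0,0,0.5,0,0.35],[0,0,0,0,0.35],[0,0,0,0,0.35]]';python3 w.py w12 green_tray vblock;python3 ft.py w12 green_tray vblock .0271 .0335 .599 .243 -105
```

```text
clock: 18.0
ee_pos: [0.601, 0.2454, 0.2302]
tcp_rot: [2.5, 1.901, 0.003]
contact_force: [-1.3, 1.0, -4.0]
opening: 0.0395
green_tray [(0.58, [240, 193, 389, 295], 9155)]
vblock [(0.59, [259, 249, 382, 414], 19136)]
clock 18.15 grasp [601.3 245.6  75.4] tooly deg -15.49 tilt 0.13 F [-0.   0.2 -3.8] open 38.9 q7 -1.03 q1 -0.19
before turn cm [-20.59  -4.8   -2.49]
green_tray [599.7 247. ] -105.48173208290984 0.3503507058510166
vblock [601.3 245.8] 75.29710581192744 0.07521781219748302 offset in tool mm [0.2 0.  0. ]
clock 18.15 grasp [601.3 245.6  75.4] tooly deg -15.49 tilt 0.13 F [-0.   0.2 -3.8] open 38.9 q7 -1.03 q1 -0.19
before turn cm [ 0.08 -0.19  4.19]
turn about tool z (deg): -0.01 after turn cm [ 0.08 -0.19  4.19]
```

View pics/w12.png

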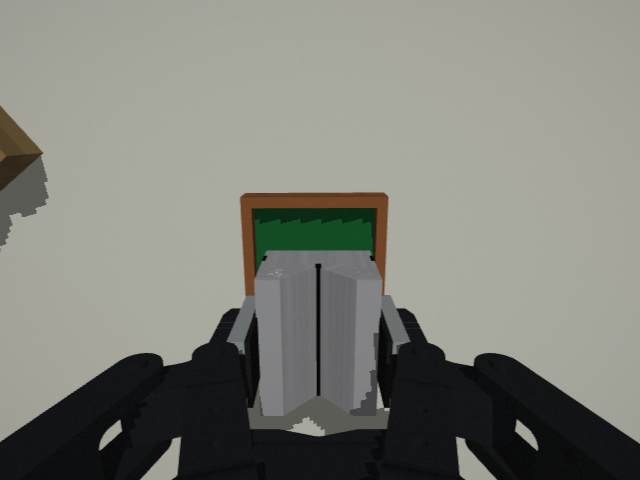

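```bash
cat > edge.py <<'E'
from h import *
import pickle,sys
# far outer edge pixel row at z -> tool frame relative to grasp
c,out,im=pickle.load(open(sys.argv[1]+".pkl","rb"))
p,R,o=tool();g=p+R[:,2]*bot.grip_depth
for a in sys.argv[2:]:
    u,v,z=[float(t) for t in a.split(",")]
    print(a,np.round((R.T@(ray((u,v),c,z)-g))[:2]*1000,1))
E
python3 edge.py w12 240.5,196,.014 387.5,196,.014 253,209,.014 376,209,.014 259,279,.0803 381,279,.0803
```

```text
240.5,196,.014 [ 40.4 -35.6]
387.5,196,.014 [40.3 31.2]
253,209,.014 [ 34.4 -30.1]
376,209,.014 [34.4 26.2]
259,279,.0803 [ 25.4 -18.6]
381,279,.0803 [25.4 18.9]
```

Relative to the V-block, the tray centre is about −2.2 mm in tool y and +0.5 mm in x. I'll correct for that and lower.

```bash
python3 -m creep '[[0.05,-0.22,0.8,0,0.35],[0,0,1.2,0,0.35],[0,0,0.9,0,0.35],[0,0,0.5,0,0.35],[0,0,0.3,0,0.35],[0,0,0.2,0,0.35],[0,0,0.1,0,0.35],[0,0,0,0,0.35],[0,0,0,0,0.35]]';python3 w.py w13 green_tray vblock
```

```text
clock: 19.05
ee_pos: [0.5986, 0.2464, 0.1891]
tcp_rot: [2.5, 1.902, 0.001]
contact_force: [0.3, 0.4, -4.1]
opening: 0.039
green_tray [(0.85, [228, 208, 413, 402], 10854)]
vblock [(0.73, [259, 250, 383, 417], 18971)]
clock 19.2 grasp [598.7 246.4  34.4] tooly deg -15.49 tilt 0.03 F [ 0.2  0.9 -4.5] open 39.1 q7 -1.06 q1 -0.21
before turn cm [-20.59  -4.53  -6.57]
```

View pics/w13.png

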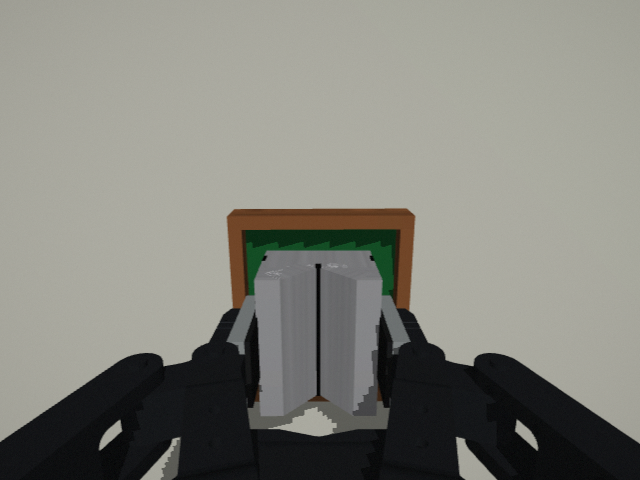

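```bash
python3 edge.py w13 228,216,.014 413.5,216,.014 244.5,231,.014 398,231,.014 258,279,.0393 381,279,.0393
```

```text
228,216,.014 [ 39.8 -32.7]
413.5,216,.014 [39.8 33.5]
244.5,231,.014 [ 34.3 -27.1]
398,231,.014 [34.3 28.3]
258,279,.0393 [ 25.4 -19. ]
381,279,.0393 [25.4 18.8]
```

```bash
python3 -m creep '[[0,0.05,0.06,0,0.35],[0,0,0.05,0,0.35],[0,0,0,0,0.35],[0,0,0,0,0.35]]'
```

```text
clock: 19.6
ee_pos: [0.5991, 0.2462, 0.188]
tcp_rot: [2.5, 1.902, 0.0]
contact_force: [-0.5, -1.1, -1.5]
opening: 0.0393
```

```bash
python3 -m creep '[[0,0,0.05,0,0.35],[0,0,0,0,0.35],[0,0,0,0,0.35]]'
```

```text
clock: 19.9
ee_pos: [0.5991, 0.2462, 0.188]
tcp_rot: [2.5, 1.901, 0.0]
contact_force: [-2.5, -2.3, 5.2]
opening: 0.0391
```

Contact at +5 N, so I'll release.

```bash
python3 -m creep '[[0,0,0,0,0.48],[0,0,0,0,0.52],[0,0,0,0,0.6],[0,0,0,0,0.65],[0,0,0,0,0.65],[0,0,-1,0,0.65],[0,0,-3,0,0.7],[0,0,-4,0,0.7],[0,0,-3,0,0.7],[0,0,0,0,0.7]]' 20;python3 w.py w14 green_tray vblock
```

```text
clock: 20.9
ee_pos: [0.6005, 0.2473, 0.3031]
tcp_rot: [2.499, 1.9, 0.014]
contact_force: [0.4, 0.7, 0.7]
opening: 0.0595
green_tray [(0.71, [1, 59, 116, 210], 7475), (0.67, [261, 178, 368, 297], 6428)]
vblock []
clock 21.05 grasp [598.7 245.9 142.5] tooly deg -15.49 tilt 0.02 F [-0.8 -0.3 -0.5] open 59.4 q7 -1.0 q1 -0.17
before turn cm [-20.55  -4.55   4.26]
```

View pics/w14.png

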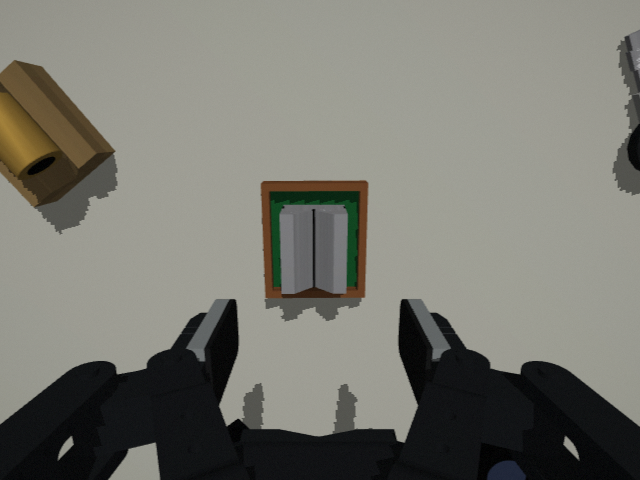

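```bash
python3 edge.py w14 261.5,182,.014 368,182,.014 366,297,.014 265,297,.014 281,209,.038 347.5,209,.038 346,292,.038 282,293,.038; python3 -c "
from h import *
plan(.4995,.060,.16,22.6)"
```

```text
261.5,182,.014 [ 39.7 -33.6]
368,182,.014 [39.7 32.6]
366,297,.014 [-37.4  33.8]
265,297,.014 [-37.3 -34.1]
281,209,.038 [ 27.3 -19.8]
347.5,209,.038 [27.3 18.3]
346,292,.038 [-23.9  18.4]
282,293,.038 [-24.4 -20.5]
clock 21.05 grasp [598.7 245.9 142.5] tooly deg -15.49 tilt 0.02 F [-0.8 -0.3 -0.5] open 59.4 q7 -1.0 q1 -0.17
before turn cm [-20.57  -4.6   -1.74]
turn about tool z (deg): -38.09 after turn cm [-13.35 -16.31  -1.74]
```

The V-block sits centred in the tray to under 1 mm. Next is the drilled block.

```bash
python3 -m creep '[[-4,-0.9,-1,0,0.9],[-4.5,-1,-0.7,0,0.9],[-4.5,-1,0,0,0.9],[-4.3,-0.9,0,0,0.9],[-3.3,-0.8,0,-7.5,0.9],[0,0,0,-7.6,0.9],[0,0,0,-7.7,0.9],[0,0,0,-7.7,0.9],[0,0,0,-7.6,0.9],[0,0,0,0,0.9]]';python3 w.py w15 block riser; python3 fs.py w15
```

```text
clock: 22.05
ee_pos: [0.4991, 0.0596, 0.3131]
tcp_rot: [-1.74, -2.613, 0.002]
contact_force: [-0.4, -0.3, -0.6]
opening: 0.0771
block [(0.63, [273, 188, 363, 316], 10991)]
riser [(0.72, [267, 148, 364, 319], 4415)]
clock 22.2 grasp [499.2  59.8 158.9] tooly deg 22.43 tilt 0.07 F [-0.2 -0.4 -0.6] open 76.7 q7 -0.12 q1 0.26
before turn cm [-0.02  0.09  5.89]
block [500.1  57.8] -67.25116198961467 0.027866242038216527
riser [497.   60.9] -67.13584139538095 0.04679451374666421
```

View pics/w15.png

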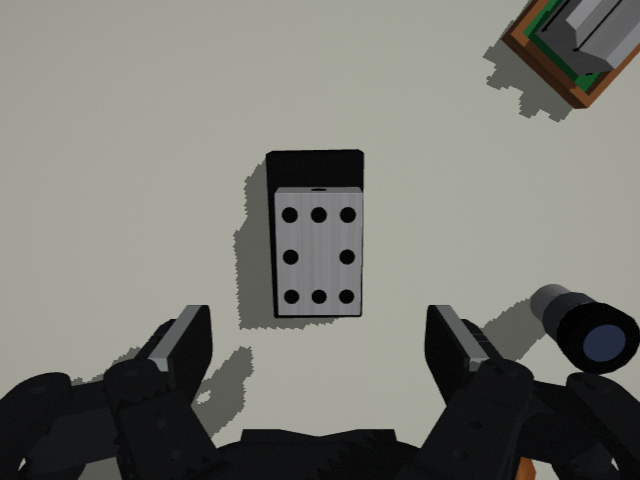

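```bash
python3 -m creep '[[-0.2,0,2.5,-0.3,0.85],[0,0,3,0,0.8],[0,0,2.5,0,0.8],[0,0,1.5,0,0.75],[0,0,0.6,0,0.75],[0,0,0,0,0.7],[0,0,0,0,0.6],[0,0,0,0,0.5],[0,0,0,0,0.45],[0,0,0,0,0.45]]' 40 && python3 -m creep '[[0,0,0,0,0.45],[0,0,0,0,0.45],[0,0,0,0,0.45]]' 60;python3 w.py w16
```

```text
clock: 23.2
ee_pos: [0.5004, 0.0581, 0.2142]
tcp_rot: [1.736, 2.617, 0.0]
contact_force: [-3.9, -0.4, 7.4]
opening: 0.0492
clock: 23.5
ee_pos: [0.5005, 0.0582, 0.2143]
tcp_rot: [1.736, 2.617, 0.0]
contact_force: [-4.2, 0.3, 8.5]
opening: 0.0485
clock 23.55 grasp [500.6  58.1  59.6] tooly deg 22.89 tilt 0.05 F [-4.4 -0.3  8.2] open 48.6 q7 -0.23 q1 0.18
before turn cm [ 0.2   0.02 -4.04]
```

View pics/w16.png

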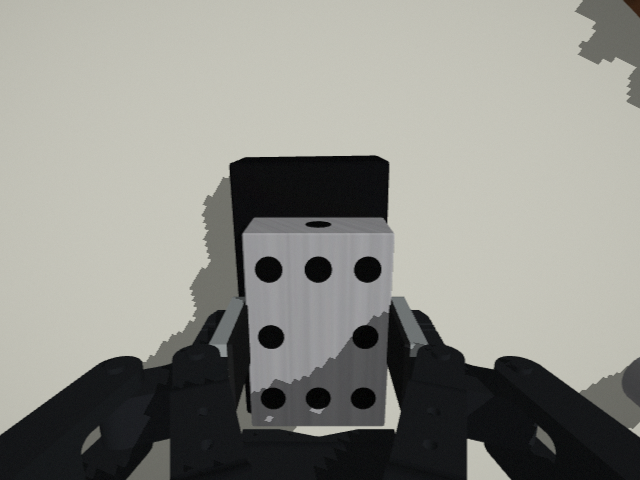

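The block is gripped, reading 48.6 mm. I'll lift it and head past the red tray to look.

```bash
python3 -m creep '[[0,0,-0.5,0,0.45],[0,0,-1.2,0,0.45],[0,0,-2.5,0,0.45],[0,0,-3,0,0.45],[0,0,-2.5,0,0.45],[0,0,-1.3,5.5,0.45],[0,0,0,5.5,0.45],[0,0,0,5.4,0.45],[0,0,0,0,0.45]]';python3 -c "
from h import *
plan(.622,-.314,.17,6.5)"
```

```text
clock: 24.45
ee_pos: [0.5, 0.058, 0.3237]
tcp_rot: [2.092, 2.343, -0.0]
contact_force: [0.2, 0.3, -6.9]
opening: 0.0482
clock 24.45 grasp [500.1  58.  169. ] tooly deg 6.47 tilt 0.02 F [ 0.2  0.3 -6.9] open 48.2 q7 -0.36 q1 0.23
before turn cm [-38.34   7.92  -0.09]
turn about tool z (deg): -0.03 after turn cm [-38.34   7.9   -0.09]
```

```bash
python3 -m creep '[[-2,0.4,0,0,0.45],[-4.5,1,0,0,0.45],[-4.7,1,0,0,0.45],[-4.7,1,0,0,0.45],[-4.7,1,0,0,0.45],[-4.7,1,0,0,0.45],[-4.7,1,0,0,0.45],[-4.5,0.9,0,0,0.45],[-2.5,0.5,0,0,0.45],[-1.3,0.1,0,0,0.45]]'; python3 -m creep '[[0,0,0,0,0.45],[0,0,0,0,0.45]]';python3 w.py w17 red_tray block
```

```text
clock: 25.45
ee_pos: [0.6218, -0.3174, 0.3224]
tcp_rot: [-2.094, -2.342, 0.002]
contact_force: [-0.9, -0.4, -6.0]
opening: 0.0487
clock: 25.65
ee_pos: [0.6222, -0.3117, 0.3228]
tcp_rot: [-2.087, -2.345, -0.001]
contact_force: [-0.8, 0.8, -6.2]
opening: 0.0484
red_tray [(0.97, [253, 3, 386, 175], 21009)]
block [(0.81, [240, 217, 394, 428], 29522)]
clock 25.8 grasp [ 622.5 -310.8  168.7] tooly deg 6.71 tilt 0.07 F [ 0.2  0.3 -6.7] open 48.3 q7 0.28 q1 0.65
before turn cm [38.25 -7.84  6.92]
```

View pics/w17.png

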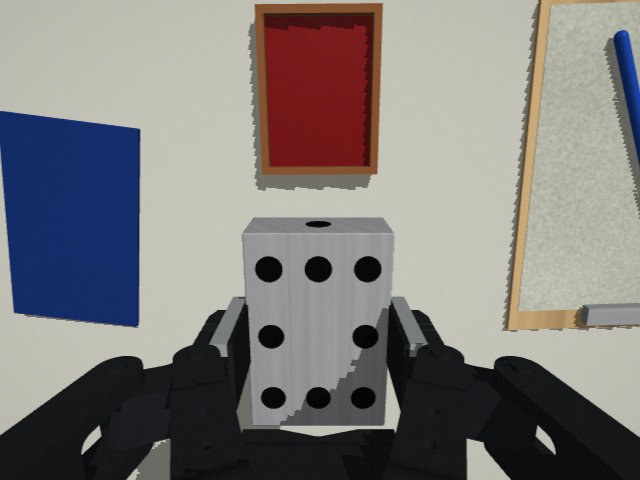

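```bash
python3 ft.py w17 red_tray block .0296 .0356 .612 -.224 96.5
```

```text
red_tray [ 612.4 -219.4] 97.1653692299627 0.00827252869823858
block [ 622.1 -310.1] 97.15938729063905 0.05259779853021407 offset in tool mm [ 0.7 -0.4  0. ]
clock 25.8 grasp [ 622.5 -310.8  168.7] tooly deg 6.71 tilt 0.07 F [ 0.2  0.3 -6.7] open 48.3 q7 0.28 q1 0.65
before turn cm [ 9.18  0.06 13.32]
turn about tool z (deg): -0.45 after turn cm [ 9.18  0.13 13.32]
```

```bash
python3 -m creep '[[3,0.1,0,-0.3,0.45],[4,0,0,0,0.45],[2,0,1,0,0.45],[0,0,3,0,0.45],[0,0,2.5,0,0.45],[0,0,1.5,0,0.45],[0,0,0.7,0,0.45],[0,0,0,0,0.45],[0,0,0,0,0.45],[0,0,0,0,0.45]]';python3 w.py w18 red_tray block
```

```text
clock: 26.8
ee_pos: [0.6135, -0.2241, 0.2376]
tcp_rot: [2.084, 2.348, 0.002]
contact_force: [0.2, -0.8, -6.5]
opening: 0.0484
red_tray [(0.83, [232, 158, 399, 297], 10484)]
block [(0.93, [242, 216, 393, 426], 29409)]
clock 26.95 grasp [ 613.3 -224.1   82.4] tooly deg 6.8 tilt 0.08 F [ 0.5  0.3 -7.4] open 48.3 q7 0.11 q1 0.54
before turn cm [29.56 -7.88 -1.79]
```

View pics/w18.png

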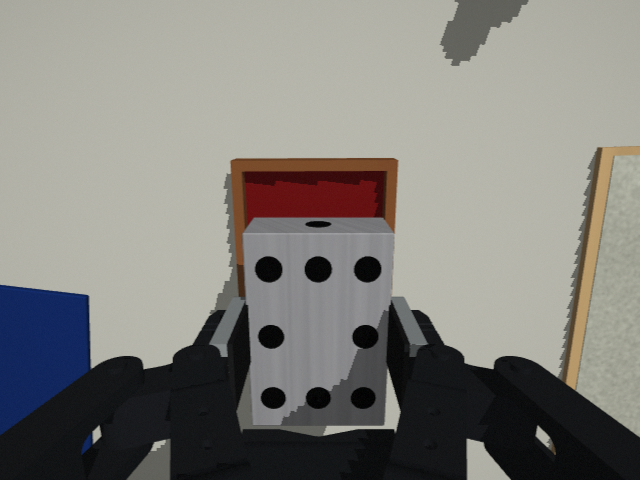

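```bash
python3 edge.py w18 231,160,.014 398,159,.014 243.5,172,.014 386.5,171,.014 243,233,.0778 394,233,.0778 250,425,.0778 386,425,.0778
```

```text
231,160,.014 [ 55.7 -39.8]
398,159,.014 [56.2 37.1]
243.5,172,.014 [ 50.3 -34.3]
386.5,171,.014 [50.7 32. ]
243,233,.0778 [ 37.5 -24. ]
394,233,.0778 [37.4 24.6]
250,425,.0778 [-36.2 -25.1]
386,425,.0778 [-36.3  25.4]
```

```bash
python3 -m creep '[[0.36,-0.14,1,-0.3,0.45],[0,0,1.3,0,0.45],[0,0,1,0,0.45],[0,0,0.5,0,0.45],[0,0,0.3,0,0.45],[0,0,0.2,0,0.45],[0,0,0.1,0,0.45],[0,0,0,0,0.45],[0,0,0,0,0.45]]';python3 w.py w19
```

```text
clock: 27.85
ee_pos: [0.6112, -0.2206, 0.1926]
tcp_rot: [2.079, 2.354, 0.0]
contact_force: [-0.3, -0.2, -7.0]
opening: 0.0481
clock 27.9 grasp [ 611.3 -220.6   37.9] tooly deg 7.11 tilt 0.04 F [ 0.5  1.3 -6.8] open 48.3 q7 0.08 q1 0.52
before turn cm [29.22 -7.56 -6.23]
```

View pics/w19.png

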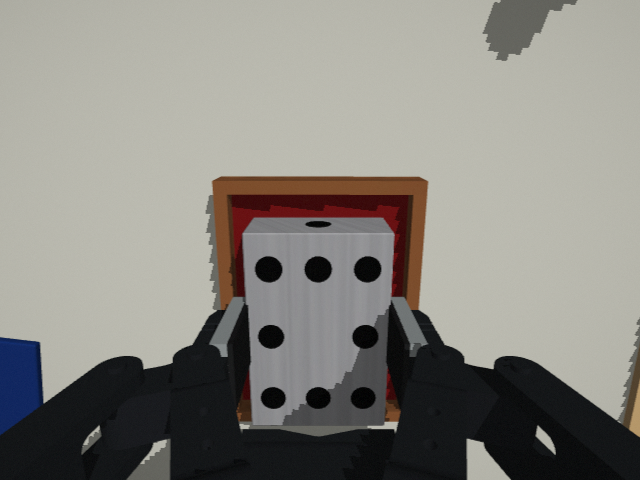

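```bash
python3 edge.py w19 213,182,.014 427,181,.014 230,196,.014 411,195,.014 243,233,.0333 394,233,.0333
```

```text
213,182,.014 [ 51.5 -37.7]
427,181,.014 [51.9 38.7]
230,196,.014 [ 46.5 -32. ]
411,195,.014 [46.9 33.3]
243,233,.0333 [ 37.7 -24.3]
394,233,.0333 [37.7 24.2]
```

```bash
python3 -m creep '[[0,0.05,0.1,0,0.45],[0,0,0.06,0,0.45],[0,0,0,0,0.45],[0,0,0,0,0.45]]'
```

```text
clock: 28.3
ee_pos: [0.6115, -0.2205, 0.1906]
tcp_rot: [-2.079, -2.355, 0.0]
contact_force: [-0.7, -0.1, -6.4]
opening: 0.0484
```

```bash
python3 -m creep '[[0,0,0.05,0,0.45],[0,0,0,0,0.45],[0,0,0,0,0.45]]' && python3 -m creep '[[0,0,0.04,0,0.45],[0,0,0,0,0.45],[0,0,0,0,0.45]]'
```

```text
clock: 28.6
ee_pos: [0.6115, -0.2205, 0.1905]
tcp_rot: [2.079, 2.355, -0.0]
contact_force: [-1.5, 0.4, -2.2]
opening: 0.0481
clock: 28.9
ee_pos: [0.6115, -0.2204, 0.1904]
tcp_rot: [2.079, 2.355, -0.0]
contact_force: [-5.3, 1.2, 5.0]
opening: 0.0488
```

Contact. Releasing.

```bash
python3 -m creep '[[0,0,0,0,0.58],[0,0,0,0,0.62],[0,0,0,0,0.68],[0,0,0,0,0.72],[0,0,0,0,0.72],[0,0,-1,0,0.75],[0,0,-3,0,0.8],[0,0,-4,0,0.8],[0,0,-3,0,0.8],[0,0,0,0,0.8]]' 20;python3 w.py w20
```

```text
clock: 29.9
ee_pos: [0.6134, -0.2206, 0.3057]
tcp_rot: [2.074, 2.348, 0.006]
contact_force: [1.0, 0.8, -0.0]
opening: 0.0682
clock 29.95 grasp [ 613.3 -220.9  148.4] tooly deg 7.1 tilt 0.33 F [ 1.1 -0.4  0.9] open 68.1 q7 0.14 q1 0.56
before turn cm [29.28 -7.8   4.73]
```

View pics/w20.png

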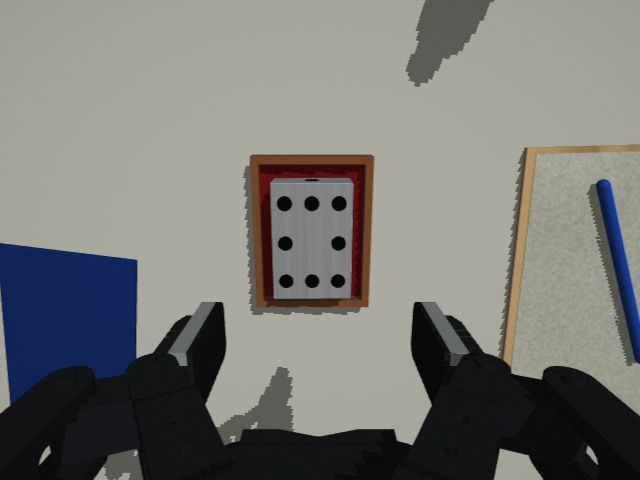

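```bash
python3 edge.py w20 250,156,.014 374,156,.014 368.5,305,.014 256,305,.014 271,183,.031 352,183,.031 350,298,.031 273,298,.031; python3 -c "
from h import *
plan(.497,.061,.15,22.9)"
```

```text
250,156,.014 [ 53.4 -42. ]
374,156,.014 [53.4 34.4]
368.5,305,.014 [-46.6  34.5]
256,305,.014 [-46.4 -42.5]
271,183,.031 [ 39.  -27.7]
352,183,.031 [39.  19.8]
350,298,.031 [-34.   20.2]
273,298,.031 [-33.9 -28.7]
clock 29.95 grasp [ 613.3 -220.9  148.4] tooly deg 7.1 tilt 0.33 F [ 1.1 -0.4  0.9] open 68.1 q7 0.14 q1 0.56
before turn cm [29.41 -8.05 -0.27]
turn about tool z (deg): -15.8 after turn cm [30.49  0.25 -0.23]
```

The block is centred to within 1 mm. Next is the riser.

```bash
python3 -m creep '[[3,-0.8,0,0,1],[4.5,-1.2,0,0,1],[4.5,-1.2,0,0,1],[4.5,-1.2,0,0,1],[4.5,-1.2,0,-3.5,1],[4.3,-1.2,0,-4,1],[3.5,0,0,-4,1],[0.8,0,0,-4.3,1],[0,0,0,0,1],[0,0,0,0,1]]';python3 w.py w21 riser; python3 fs.py w21; python3 -c "
from h import *
plan(.497,.061,.15,22.9)"
```

```text
clock: 30.95
ee_pos: [0.4988, 0.0617, 0.2992]
tcp_rot: [-1.739, -2.616, 0.002]
contact_force: [-0.3, 0.2, -0.1]
opening: 0.0858
riser [(0.68, [263, 153, 366, 331], 17315), (0.34, [511, 2, 640, 108], 4678)]
clock 31.05 grasp [499.   61.  144.6] tooly deg 22.7 tilt 0.05 F [ 0.4 -0.6  0. ] open 85.6 q7 -0.13 q1 0.25
before turn cm [-0.13  0.06  4.46]
riser [497.4  60.1] -66.41748415043415 0.03019100431300059
clock 31.05 grasp [499.   61.  144.6] tooly deg 22.7 tilt 0.05 F [ 0.4 -0.6  0. ] open 85.6 q7 -0.13 q1 0.25
before turn cm [ 0.08 -0.18 -0.54]
turn about tool z (deg): -0.2 after turn cm [ 0.08 -0.18 -0.54]
```

View pics/w21.png

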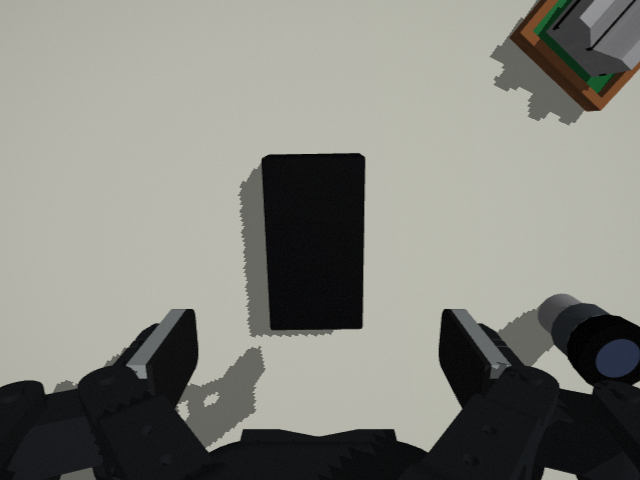

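```bash
python3 -m creep '[[0,-0.18,3,-0.7,1],[0,0,4,0,1],[0,0,3,0,1],[0,0,1.5,0,1],[0,0,0.7,0,1],[0,0,0,0,0.9],[0,0,0,0,0.8],[0,0,0,0,0.7],[0,0,0,0,0.6],[0,0,0,0,0.55]]' 40 && python3 -m creep '[[0,0,0,0,0.55],[0,0,0,0,0.55],[0,0,0,0,0.55],[0,0,0,0,0.55]]' 60;python3 w.py w22
```

```text
clock: 32.05
ee_pos: [0.4975, 0.0617, 0.1791]
tcp_rot: [1.72, 2.627, 0.001]
contact_force: [-2.5, -1.0, 6.5]
opening: 0.0594
clock: 32.45
ee_pos: [0.4975, 0.0617, 0.1792]
tcp_rot: [1.72, 2.627, 0.001]
contact_force: [-2.4, -0.6, 7.5]
opening: 0.0585
clock 32.5 grasp [497.7  61.6  24.5] tooly deg 23.59 tilt 0.1 F [-2.3 -0.4  7.4] open 59.0 q7 -0.28 q1 0.14
before turn cm [-0.25  0.15 -7.55]
```

View pics/w22.png

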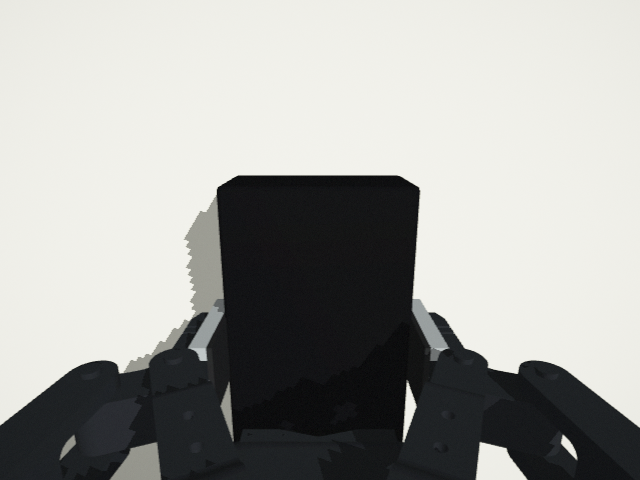

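The riser is gripped, reading 59 mm. I'll lift, turn it square and carry it past the mat to look.

```bash
python3 -m creep '[[0,0,-0.5,0,0.55],[0,0,-1.2,0,0.55],[0,0,-2.5,0,0.55],[0,0,-3.5,0,0.55],[0,0,-3.5,4,0.55],[0,0,-2.5,6.5,0.55],[0,0,-0.8,6.5,0.55],[0,0,0,6.6,0.55],[0,0,0,0,0.55]]';python3 -c "
from h import *
plan(.4445,-.455,.17,0)"
```

```text
clock: 33.4
ee_pos: [0.4968, 0.0618, 0.3238]
tcp_rot: [2.221, 2.22, 0.001]
contact_force: [0.1, 0.4, -5.3]
opening: 0.0589
clock 33.4 grasp [497.   61.8 169.1] tooly deg -0.03 tilt 0.07 F [ 0.1  0.4 -5.3] open 58.9 q7 -0.46 q1 0.2
before turn cm [-51.68  -5.23  -0.08]
turn about tool z (deg): -0.03 after turn cm [-51.68  -5.25  -0.08]
```

```bash
python3 -m creep '[[-2.5,0,0,0,0.55],[-4.5,0,0,0,0.55],[-4.8,0,0,0,0.55],[-4.8,0,0,0,0.55],[-4.8,-0.5,0,0,0.55],[-4.8,-0.8,0,0,0.55],[-4.8,-0.8,0,0,0.55],[-4.8,-0.8,0,0,0.55],[-4.8,-0.8,0,0,0.55],[-4.8,-0.8,0,0,0.55]]'; python3 -m creep '[[-3.5,-0.7,0,0,0.55],[-2,0,0,0,0.55],[-0.8,0,0,0,0.55],[0,0,0,0,0.55],[0,0,0,0,0.55],[0,0,0,0,0.55]]';python3 w.py w23 mat riser
```

```text
clock: 34.4
ee_pos: [0.4513, -0.3939, 0.3226]
tcp_rot: [-2.216, -2.225, -0.001]
contact_force: [1.2, -0.0, -4.1]
opening: 0.0589
clock: 35.0
ee_pos: [0.4461, -0.4532, 0.3227]
tcp_rot: [-2.217, -2.225, -0.001]
contact_force: [0.3, -0.4, -4.5]
opening: 0.0585
mat [(0.8, [242, 0, 394, 160], 23361)]
riser [(0.82, [217, 170, 423, 442], 48249)]
clock 35.15 grasp [ 445.8 -454.1  168.2] tooly deg 0.13 tilt 0.01 F [-0.5 -0.5 -5. ] open 58.9 q7 0.53 q1 0.94
before turn cm [51.39  5.54  6.83]
```

View pics/w23.png

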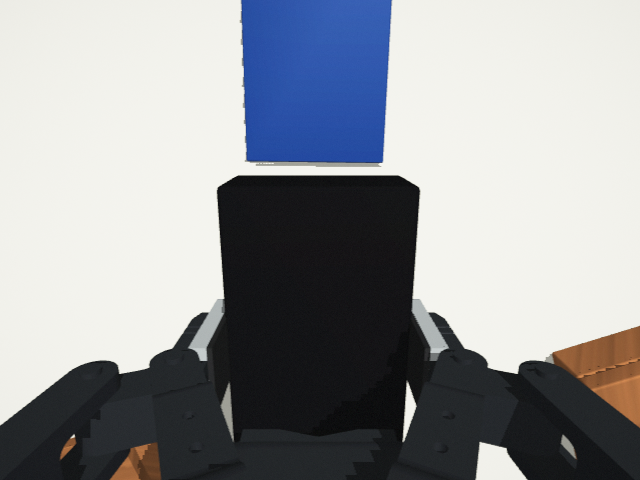

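```bash
python3 ft.py w23 mat riser .0245 .0285 .4445 -.335 90
```

```text
mat [ 444.2 -330.4] 89.24138136776605 0.005606373561522604
riser [ 445.7 -454.4] 90.10984481942987 0.16324758116347338 offset in tool mm [-0.3 -0.1 -0. ]
clock 35.15 grasp [ 445.8 -454.1  168.2] tooly deg 0.13 tilt 0.01 F [-0.5 -0.5 -5. ] open 58.9 q7 0.53 q1 0.94
before turn cm [12.36 -0.13 13.97]
turn about tool z (deg): 0.89 after turn cm [12.36 -0.32 13.97]
```

```bash
python3 -m creep '[[3,-0.1,0,0.6,0.55],[4.5,-0.1,0,0,0.55],[3.5,0,1,0,0.55],[1.2,0,3,0,0.55],[0,0,2.5,0,0.55],[0,0,1.5,0,0.55],[0,0,0.7,0,0.55],[0,0,0,0,0.55],[0,0,0,0,0.55],[0,0,0,0,0.55]]';python3 w.py w24 mat riser
```

```text
clock: 36.15
ee_pos: [0.4447, -0.3338, 0.2368]
tcp_rot: [2.232, 2.208, 0.001]
contact_force: [0.2, -0.5, -4.3]
opening: 0.0587
mat [(0.7, [216, 110, 422, 181], 12746)]
riser [(0.69, [216, 172, 421, 442], 48140)]
clock 36.3 grasp [ 444.6 -333.7   81.7] tooly deg -0.61 tilt 0.08 F [ 0.7 -0.3 -3.9] open 58.4 q7 0.29 q1 0.8
before turn cm [39.42  5.12 -1.85]
```

View pics/w24.png

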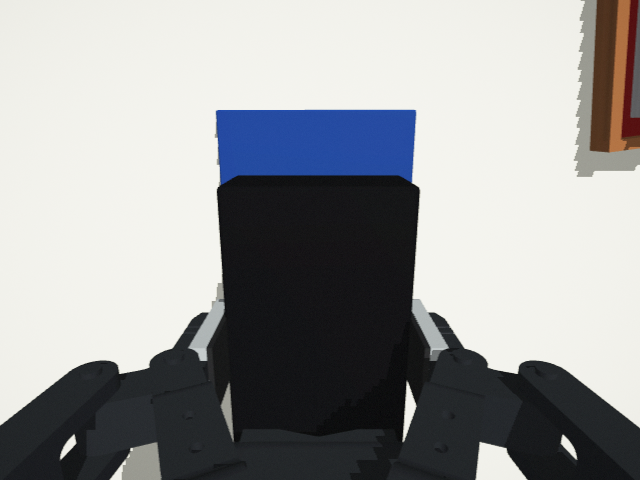

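```bash
python3 edge.py w24 216.5,110,.004 416,110,.004 217,190,.0872 420,190,.0872 237,177,.0572 400,177,.0572
python3 - <<'E'
import cv2,numpy as np
im=cv2.imread("pics/w24.png").astype(int)
b=(im[...,0]-im[...,2])>60
for r in(120,140,160):print(r,np.nonzero(b[r])[0][[0,-1]])
for c in(225,260,318,380,410):print(c,np.nonzero(b[:,c])[0][0])
g=im.sum(2)
for r in(200,260):
    d=np.nonzero(g[r]<120)[0];print(r,d[0],d[-1])
E
```

```text
216.5,110,.004 [ 77.9 -47.4]
416,110,.004 [77.9 45.8]
217,190,.0872 [ 52.7 -29.2]
420,190,.0872 [52.7 29.3]
237,177,.0572 [ 53.  -29.1]
400,177,.0572 [53.  29.3]
120 [217 414]
140 [218 413]
160 [219 412]
225 110
260 110
318 110
380 110
410 110
200 218 418
260 222 413
```

```bash
python3 -m creep '[[0.45,-0.08,1,0,0.55],[0,0,1.5,0,0.55],[0,0,1.2,0,0.55],[0,0,0.7,0,0.55],[0,0,0.4,0,0.55],[0,0,0.2,0,0.55],[0,0,0.1,0,0.55],[0,0,0,0,0.55],[0,0,0,0,0.55]]';python3 w.py w25
```

```text
clock: 37.2
ee_pos: [0.4436, -0.3289, 0.1851]
tcp_rot: [2.232, 2.209, 0.0]
contact_force: [0.3, -0.5, -3.6]
opening: 0.0587
clock 37.25 grasp [ 443.7 -328.9   30.4] tooly deg -0.59 tilt 0.04 F [ 0.4 -0.1 -5.4] open 58.6 q7 0.25 q1 0.76
before turn cm [38.94  5.23 -6.97]
```

View pics/w25.png

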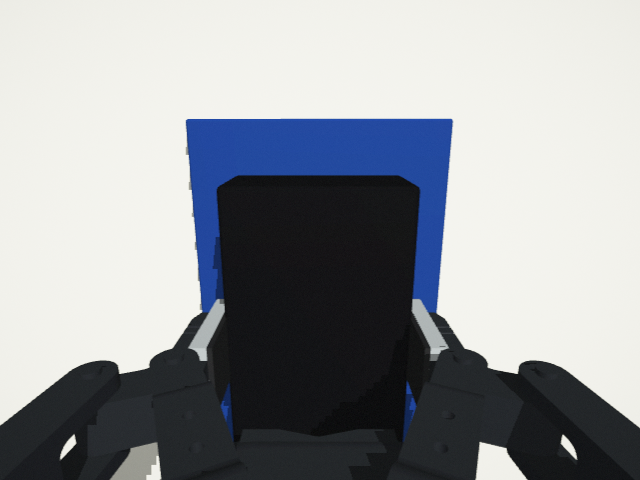

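```bash
python3 edge.py w25 186.5,120,.004 452.5,120,.004 217,190,.0359 420,190,.0359 237,177,.0059 400,177,.0059;python3 - <<'E'
import cv2,numpy as np
im=cv2.imread("pics/w25.png").astype(int)
b=(im[...,0]-im[...,2])>60
for r in(130,150,170):print(r,np.nonzero(b[r])[0][[0,-1]])
for c in(200,260,318,380,440):print(c,np.nonzero(b[:,c])[0][0])
E
```

```text
186.5,120,.004 [ 72.7 -46.3]
452.5,120,.004 [72.7 46.6]
217,190,.0359 [ 53.  -29.4]
420,190,.0359 [53.  28.9]
237,177,.0059 [ 53.2 -29.3]
400,177,.0059 [53.2 29. ]
130 [187 451]
150 [188 449]
170 [190 447]
200 119
260 119
318 119
380 119
440 119
```

The gap from riser to mat edge is 19.6 mm (nominal 20), and it is centred sideways to about 0.4 mm. Lowering.

```bash
python3 -m creep '[[0.03,0.03,0.1,0,0.55],[0,0,0.06,0,0.55],[0,0,0,0,0.55],[0,0,0,0,0.55]]';python3 -m creep '[[0,0,0.05,0,0.55],[0,0,0,0,0.55],[0,0,0,0,0.55]]'
```

```text
clock: 37.65
ee_pos: [0.4439, -0.3284, 0.1833]
tcp_rot: [2.233, 2.21, 0.0]
contact_force: [-2.0, 0.4, -0.6]
opening: 0.0586
clock: 37.95
ee_pos: [0.4439, -0.3284, 0.1833]
tcp_rot: [2.232, 2.21, -0.0]
contact_force: [-2.4, 1.8, 5.9]
opening: 0.0582
```

```bash
python3 -m creep '[[0,0,0,0,0.68],[0,0,0,0,0.74],[0,0,0,0,0.85],[0,0,0,0,1],[0,0,0,0,1],[0,0,0,0,1],[0,0,-1.5,0,1],[0,0,-3,0,1],[0,0,-4.5,0,1],[0,0,-4,0,1]]' 20;python3 -m creep '[[-3,0,-3,0,1],[-4,0,0,0,1],[-2,0,0,0,1],[0,0,0,0,1],[0,0,0,0,1],[0,0,0,0,1]]';python3 w.py w26 mat riser;python3 - <<'E'
from h import *
for n in("scene","top"):cv2.imwrite(f"pics/{n}26.png",cams.get_image(n)[:,:,::-1])
E
```

```text
clock: 38.95
ee_pos: [0.4437, -0.3282, 0.3152]
tcp_rot: [2.232, 2.21, 0.001]
contact_force: [0.6, -0.3, -0.5]
opening: 0.0853
clock: 39.55
ee_pos: [0.4432, -0.4169, 0.3429]
tcp_rot: [-2.23, -2.212, -0.001]
contact_force: [0.8, 0.2, 0.5]
opening: 0.0854
mat [(0.83, [246, 0, 391, 209], 11198)]
riser [(0.95, [269, 5, 368, 186], 16629)]
clock 39.7 grasp [ 443.2 -417.2  188. ] tooly deg -0.49 tilt 0.03 F [-0.8 -0.3 -0.3] open 85.9 q7 0.48 q1 0.92
before turn cm [47.76  5.27  8.82]
```

View pics/w26.png

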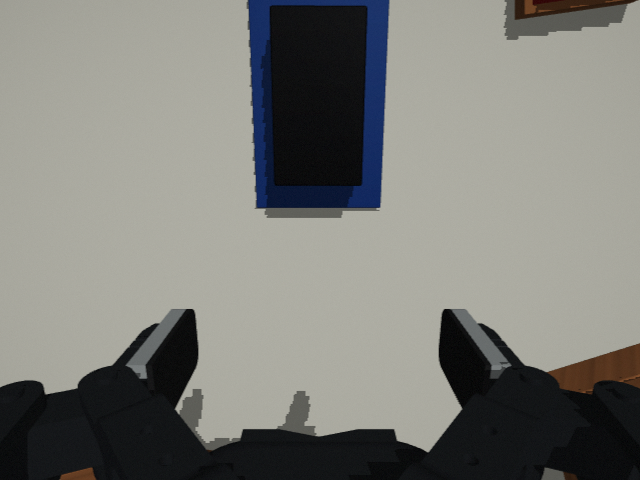

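View pics/scene26.png

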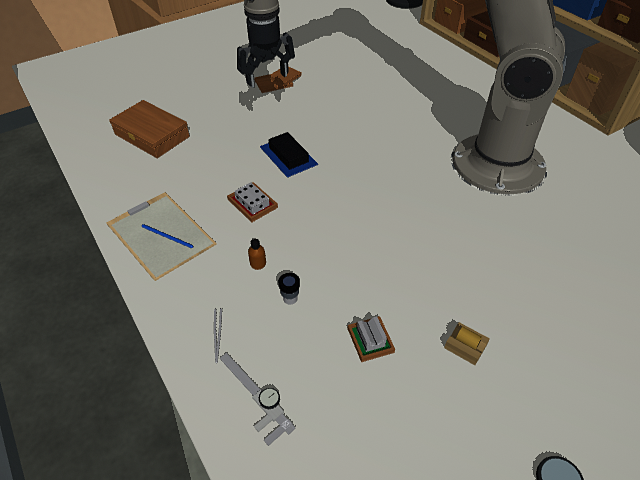

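View pics/top26.png

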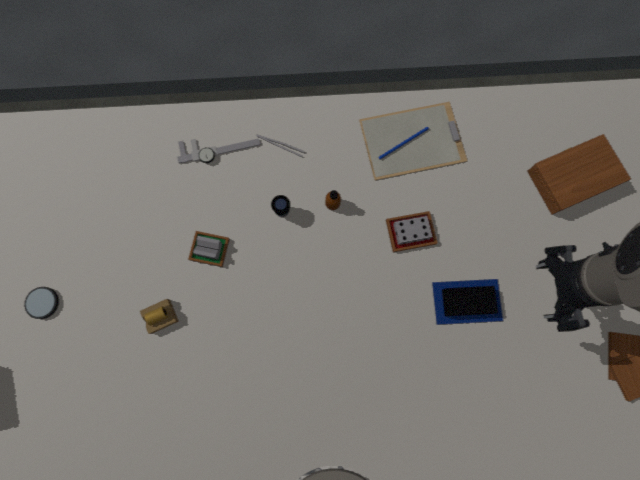

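```bash
python3 edge.py w26 256.5,208,.004 381,207.5,.004 251,50,.004 387,50,.004 274,186,.034 363,185,.034 270,7,.034 368,7,.034
```

```text
256.5,208,.004 [ 12.2 -46.8]
381,207.5,.004 [12.6 48. ]
251,50,.004 [122.5 -46.2]
387,50,.004 [122.6  47.4]
274,186,.034 [ 33.  -29.8]
363,185,.034 [33.8 30.4]
270,7,.034 [141.3 -29.2]
368,7,.034 [141.4  30.1]
```

```bash
python3 -c "
from bench import hand_in
print(hand_in())"
```

```text
the job is handed in; nothing more can be done
None
```

The set-up is apart and every piece is put away in the order you asked. I handed the job in at about 40 s of the 115 s allowed. Each piece was lowered until the wrist force showed a light contact (about 2–6 N), then released.

| Piece | Where it is | Last check |
|---|---|---|
| Bushing | In the groove of the wooden rest | Lies in the groove in the last pictures. It was placed to about 1–2 mm along the groove; I did not re-measure it after release. |
| V-block | Green tray, groove up | Within about 1 mm of the middle |
| Drilled block | Red tray | Within about 1 mm of the middle |
| Riser | Blue mat | Centred and square to well under 1 mm |

In the final scene and top pictures, the eyepiece and bottle show in the same places as at the start, and the gripper is clear of everything.

- **Readings that disagreed:** the wrist camera and the fixed cameras gave positions for the trays, the rest and the mat that differed by 2–5 mm. The arm's pose readings also wandered by 1–2 mm. I therefore placed the V-block, the drilled block and the riser by measuring each against its target in the same wrist picture.
- **Forces while gripping:** closing the fingers pushed up on the tool with about 6–8 N, well below the limits.

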